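# Put the washed coffee press back together

### The arm

A 6-joint arm with a two-finger parallel gripper is mounted at the origin on a cart in front of the work surface, level with it; the furniture and walls round the work are solid. World frame = base frame: x ahead of the robot, y to its left, z up, the work surface at z = 0. Lengths are in m, angles in rad, forces in N, time in s.
With the tool pointing down it reaches from about 0.35 to 0.875 m from the base axis. Payload 15.5 kg.
Tool frame: the origin (TCP) lies between the finger pads; the fingertips stand 25 mm ahead of it and the grasp point (between the pads) lies 6 mm ahead of it; z points along the fingers, y is the direction in which the jaws open and shut (so a half turn about z gives the same grasp; the last joint's range is limited). The gripper opens to 85 mm and grips with 20 to 120 N. Pads are 22 mm wide; open, the fingers measure 114 mm over their backs; the gripper's body (76 mm by 85 mm) begins 54 mm behind the grasp point. The pads swing forward as they close: fully open they stand 13 mm farther back than shut.
Start: joints at [1.065, 0.494, 1.345, -0, 1.302, -0.096], TCP at [0.25, 0.573, 0.225] pointing down, gripper open.
Joint ranges: [-2.91, 2.91], [-0.82, 2.16], [0.22, 2.67], [-1.22, 4.37], [0.12, 2.79], [-3.08, 3.08]. Speed limits (rad/s): [1.89, 1.89, 2.57, 3.01, 3.01, 3.01].

### API

Orientations are given as [roll, pitch, yaw] about the fixed x, y, z axes, in that order (R = Rz(yaw) Ry(pitch) Rx(roll)).
In Python, from rig import env gives the robot as it stands.
- The arm moves only by the tool carry_out, never from a script. Its arguments are lists of equal length, an entry for each row: "linear": the shift along the tool's x, y, z in m, a list of three; "delta_rot": the turn, a rotation vector about the tool's x, y, z in rad, a list of three. A call has 1 to 20 rows; each row is the pose to reach, as a shift and turn from the pose commanded when the call began, along the tool's axes at that moment; what a row does not reach only later rows make up. A row lasts 1/8 s, in which the tool goes at most 62.5 mm and 10.7 degrees, less where a joint would pass 70% of its speed; a pose out of reach is approached as far as the arm can. A call with a gripper value outside its range is refused whole. "grip" is the opening in per cent of the stroke, from 0 (shut) to 100 (fully open), set as the call begins (left out, the last holds). The fingers move at their own pace and stop on an object; the grip force is fixed at half the most. Time passes only in rows, so rows that repeat a pose let the fingers close. It gives the time, the measured TCP pose, the force and the opening at its end, in the units of the state.
- env.sense(): the state, without advancing time (a new reading comes with each control period).
- env.capture(name): name is "side" or "top" or "wrist"; returns the picture (420x560x3 uint8, blue, green, red); there is no depth.
- env.camera_model(name): a dict with "K" (3x3 intrinsics, pixels), "R" (3x3) and "t" (3): a world point X has camera coordinates R X + t; the wrist camera has in their place "hand_eye" (4x4, takes a point from camera to tool coordinates, whose origin is the TCP and whose axes are the flange's). Camera axes: x right, y down, z forward; pixel columns grow to the right and rows downward; lengths in m; the calibration is good to about 2 mm. A picture is of the moment at which its call begins: read the wrist's pose just before it. camera_model takes no time and is no camera call.
- env.hand_in(): hands the job in, once; it reports no verdict.
Trained networks look in the newest picture that a camera, given by its name, has taken for a name from the list of things; names that differ only in an ending like _2 or _b are one class to them, and where a whole thing is asked for, a point or a joint stands for the part that bears it (a point fixed in the world has none). Each returns a list of dicts, best first, with "confidence" (0 to 1); they miss things now and then, are a little off and sometimes report something else, mostly with a low value. They report only what shows in the picture. A call takes as long as a camera call.
- env.spot_in(camera, label): "bbox" ([left, top, right, bottom] as shares, 0 to 1, of the picture: columns of its width, rows of its height, round what is visible of it).
- env.masks_of(camera, label): "region" (420x560 bool, what is visible of it) and "bbox" ([left, top, right, bottom] as shares, 0 to 1, of the picture: columns of its width, rows of its height, round what is visible of it).
The state is a dict: "clock": time; "joint_positions": joint angles; "qvel": joint speeds; "tau": joint torques, N m; "eef_pos": TCP position; "tool_rot": TCP orientation; "force": force on the tool from outside, world axes, zero at the start; "torque": the same for the moment, N m; "grip_width": finger opening in m.
Only numpy, scipy, OpenCV 4.12 (cv2) and the standard library are available. Lean on these libraries where they do the work, as an engineer would, in place of code of your own. Each camera call takes 0.05 s, during which the arm holds its last target.

### The job

The coffee press has been washed and needs putting back together where it stands: first take the bamboo paddle out of the glass and stand it in the utensil crock. Then lower the plunger into the glass, disc down, until it rests on the bottom, fit the lid over it so that the rod comes up through the hole and the lid sits flat on the rim with its tab over the pouring spout, and push the black knob fully onto the rod end. Leave the press and crock standing upright and do not disturb the cups, jars and tins around.

Things in the scene. Friction and masses are not known exactly. Their poses are not given: they have to be found in the camera images.
- press: the coffee press: a loose round glass (outside 68, inside 62 mm) in a steel frame, 0.55 kg. Origin: centre of its underside, z up. Inner floor at 8 mm, rim at 105 mm. Body +x is the side of the pouring spout (to 44 mm from the axis, just below the rim), -x that of the black handle (to 73 mm from the axis, heights 15 to 95 mm)
- press_spout (a point): point over the pouring spout, at rim height (105 mm), 42 mm from the axis of the press
- paddle: loose bamboo stirring paddle, 165 mm long, 40 g: round handle 12 mm thick, flat blade 22 x 6 x 60 mm. It starts blade down in the press, leaning about 25 degrees on the rim, with about 50 mm of handle above the rim. The body frame is not along the paddle: use the two paddle points
- paddle_top (a point): centre of the paddle's upper (handle) end
- paddle_foot (a point): centre of the paddle's lower (blade) end
- crock: loose white ceramic utensil crock, outside diameter 100 (107 at the rim), inside 88, height 100, inner floor at 8 mm, 0.7 kg. Origin: centre of its underside, z up. A wooden spoon fixed in it leans on its +x inner wall (28 mm off the axis at the bottom, 43 mm at height 140, top at 174); the rest of the mouth is free
- crock_mouth (a point): centre of the crock's mouth, 100 mm above its underside
- plunger: loose plunger, 130 g, height 143 mm, standing on its steel disc (diameter 57, 12 mm thick, lower edge chamfered) on the mat; a hub 16 mm thick reaches to 22 mm, above it an 8 mm round steel rod with rounded end stands up along z. Origin: centre of the disc's underside
- plunger_tip (a point): the upper end of the plunger's rod, 143 mm above the plunger's origin. With the plunger on the floor of the glass it stands 46 mm above the rim
- lid: loose round steel lid, diameter 74, plate 4 mm, 100 g. Origin: centre of the plate's underside, which rests on the glass rim; z up. A tapered skirt, diameter 51 to 55, reaches 8 mm below it. A black boss, diameter 26, rises to 28 mm above the origin: grip here. A hole of 11 mm goes through it, widening below to a 21 mm funnel. A tab 22 mm wide sticks out at the +x edge, to 49 mm from the axis
- lid_tab (a point): point on the lid's tab, 42 mm from the lid's axis towards its +x, at plate underside height
- lid_top (a point): centre of the hole at the top of the boss, 28 mm above the lid's origin. With all in place the rod stands 18 mm out of it
- knob: loose black push-on knob with a thin steel ring round its foot, round, diameter 30, height 37 mm, 40 g, standing on the mat. Origin: centre of its underside, z up. A blind hole of diameter 11 mm, 20 mm deep, opens downward; pushed on fully, its underside rests on the boss of the lid
- mat: grey ribbed silicone drying mat, 220 (x) x 330 (y) x 5 mm, fixed; plunger, lid and knob stand side by side along its near edge, two cups behind them. Origin: centre of its underside
- cup_blue: espresso cup with blue pattern, 50 mm wide, 52 mm high, on the mat; leave it alone. Origin: centre of its underside
- cup_grey: espresso cup with dark grey pattern, 50 mm wide, 52 mm high, on the mat; leave it alone. Origin: centre of its underside
- jam_jar: dark jar with gold lid, 68 mm wide, 88 mm high; leave it alone
- spice_jar: small jar with red cap, 45 mm wide, 106 mm high; leave it alone
- fruit_tea_tin: round pink tin with red lid, 69 mm wide, 118 mm high; leave it alone
- tea_tin: blue tea tin, 61 x 81 mm, 130 mm high; leave it alone
- biscuit_tin: large brown and green tin, 116 x 151 x 118 mm, at the right end; leave it alone

How it is judged:
By the outcome, as a careful person would: the job done as asked, in the order asked, and still so for the second after the job is handed in, with the robot touching nothing.
It also fails if it takes over 72 s, if anything falls off the work surface, if the arm or the gripper's body presses on something with over 40 N, if the wrist force passes 120 N, or if a joint passes its speed limit or range.

## Working session

There is one attempt and no reset: what is moved stays moved. The work goes in short steps, Python scripts to look and compute and a tool call to move; the robot and the scene stay as the last step left them, time stands still between calls to the robot, and variables do not carry over. Pictures are saved under pics/ and viewed, and the job is handed in when it is done.

Besides the shell and the picture viewer there is one more tool, called after ">>>" as a command line: name --argument value ..., lists and objects as JSON in quotes. carry_out: Moves the arm, as the interface text tells. Its arguments: {"type":"object","properties":{"linear":{"type":"array","items":{"type":"array","items":{"type":"number"}}},"delta_rot":{"type":"array","items":{"type":"array","items":{"type":"number"}}},"grip":{"type":"number"}},"required":["linear","delta_rot"]}

```bash
ls; mkdir -p pics; python3 - <<'E'
from rig import env
import cv2
s=env.sense(); print(s)
for n in ["side","top","wrist"]:
    cv2.imwrite(f"pics/a_{n}.png",env.capture(n)); print(n,env.camera_model(n))
print(env.sense()["clock"])
E
```

```text
pics
{'clock': 0.0, 'joint_positions': array([ 1.06452111e+00,  4.94187012e-01,  1.34615385e+00, -7.23618092e-06,
        1.30249114e+00, -9.55312311e-02]), 'qvel': array([ 2.94039586e-04, -1.11532707e-03, -2.39757791e-03, -5.28858787e-05,
        5.90151426e-04,  9.46750093e-04]), 'tau': array([ 4.00161356e-03, -8.82157159e+01, -3.83878720e+01,  1.42365861e-04,
        9.88707470e-03, -6.88923001e-05]), 'eef_pos': array([0.24939072, 0.57267632, 0.22479018]), 'tool_rot': array([-3.14035830e+00, -1.11272785e-04,  2.73085052e+00]), 'force': array([0.73654051, 0.02716603, 0.17219441]), 'torque': array([-8.77246222e-05,  3.40943176e-03,  4.26675301e-04]), 'grip_width': 0.08550950981523824}
side {'K': array([[392.23174678,   0.        , 280.3345468 ],
       [  0.        , 392.23174678, 207.51516095],
       [  0.        ,   0.        ,   1.        ]]), 'R': array([[-2.44345876e-03, -9.99994748e-01,  2.12904354e-03],
       [-5.66846341e-01, -3.68892293e-04, -8.23823458e-01],
       [ 8.23819917e-01, -3.21981919e-03, -5.66842463e-01]]), 't': array([-0.14902048,  0.41403301,  0.89364141])}
[... 231 characters left out ...]
       [-9.93409867e-01, -1.38756120e-02, -1.13773039e-01],
       [ 1.13794316e-01, -7.51102825e-04, -9.93504046e-01]]), 't': array([-0.14016838,  0.57155613,  1.21447028])}
wrist {'K': array([[354.01917652,   0.        , 274.43427009],
       [  0.        , 354.01917652, 204.58580497],
       [  0.        ,   0.        ,   1.        ]]), 'hand_eye': array([[-8.35491483e-04, -9.62758143e-01, -2.70362829e-01,
         6.80316058e-02],
       [ 9.99999650e-01, -8.17036459e-04, -1.80804018e-04,
        -9.33437151e-04],
       [-4.68257481e-05, -2.70362885e-01,  9.62758489e-01,
        -1.46971525e-01],
       [ 0.00000000e+00,  0.00000000e+00,  0.00000000e+00,
         1.00000000e+00]])}
0.15
```

View pics/a_side.png

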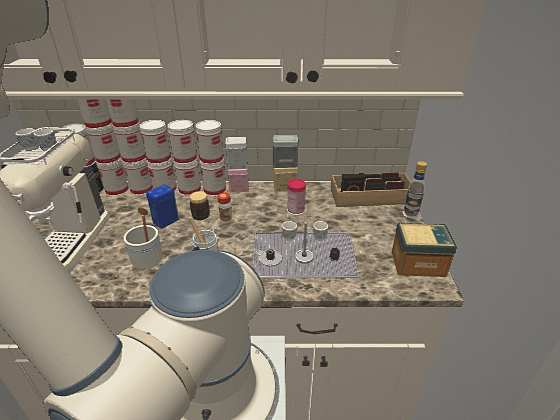

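View pics/a_top.png

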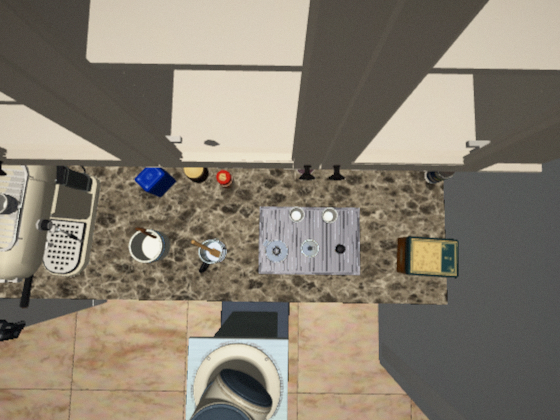

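View pics/a_wrist.png

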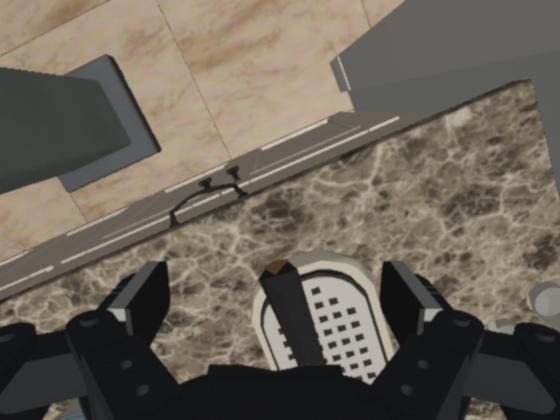

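```bash
cat > h.py <<'E'
import numpy as np, cv2
from scipy.spatial.transform import Rotation as Ro
from rig import env
def pose(s):
    T=np.eye(4);T[:3,:3]=Ro.from_euler('xyz',s["tool_rot"]).as_matrix();T[:3,3]=s["eef_pos"];return T
class Cam:
    def __init__(s,name,T=None):
        m=env.camera_model(name);s.K=m["K"]
        if name=="wrist":
            W=T@m["hand_eye"]; s.R=W[:3,:3].T; s.t=-s.R@W[:3,3]
        else: s.R=m["R"];s.t=m["t"]
        s.c=-s.R.T@s.t
    def proj(s,X):
        p=s.K@(s.R@np.asarray(X,float)+s.t); return p[:2]/p[2]
    def ray(s,uv):
        d=s.R.T@np.linalg.solve(s.K,[uv[0],uv[1],1.]);return d/np.linalg.norm(d)
    def at(s,uv,z):
        d=s.ray(uv);return s.c+d*(z-s.c[2])/d[2]
def tri(cs,uvs):
    A=np.zeros((3,3));b=np.zeros(3)
    for c,u in zip(cs,uvs):
        d=c.ray(u);P=np.eye(3)-np.outer(d,d);A+=P;b+=P@c.c
    return np.linalg.solve(A,b)
def shot(name,fn):
    s=env.sense();im=env.capture(name);cv2.imwrite("pics/"+fn,im);np.save("pics/"+fn+".npy",np.array([pose(s)]))
    return im,Cam(name,pose(s))
def toolshift(target,T):
    return T[:3,:3].T@(np.asarray(target)-T[:3,3])
E
python3 - <<'E'
from h import *
for n in ["side","top"]:
    c=Cam(n)
    for l in ["press","paddle","crock","plunger","lid","knob","press_spout","lid_tab","paddle_top","mat","cup_blue","cup_grey"]:
        r=env.masks_of(n,l)
        for k in r[:2]:
            m=k["region"];ys,xs=np.nonzero(m)
            print(n,l,round(k["confidence"],2),len(xs),[int(xs.min()),int(ys.min()),int(xs.max()),int(ys.max())],xs.mean().round(1),ys.mean().round(1), np.round(c.at((xs.mean(),ys.mean()),0.05),3))
print(env.sense()["clock"])
a=cv2.imread("pics/a_side.png");b=cv2.imread("pics/a_top.png")
cv2.imwrite("pics/a_sc.png",cv2.resize(a[180:300,110:370],None,fx=3,fy=3,interpolation=cv2.INTER_CUBIC))
cv2.imwrite("pics/a_tc.png",cv2.resize(b[160:300,110:370],None,fx=3,fy=3,interpolation=cv2.INTER_CUBIC))
E
```

```text
side press 0.59 278 [194, 230, 216, 249] 206.6 241.1 [0.468 0.085 0.05 ]
side crock 0.86 1356 [125, 208, 162, 268] 143.5 245.3 [0.448 0.281 0.05 ]
side crock 0.27 594 [288, 179, 305, 214] 296.3 196.1 [ 0.733 -0.21   0.05 ]
side plunger 0.79 203 [297, 229, 311, 262] 304.2 251.9 [ 0.417 -0.223  0.05 ]
side lid 0.9 299 [257, 250, 280, 265] 268.8 257.3 [ 0.392 -0.115  0.05 ]
side knob 0.59 112 [330, 248, 339, 260] 334.3 253.9 [ 0.407 -0.315  0.05 ]
side knob 0.31 325 [257, 250, 281, 265] 269.5 257.3 [ 0.392 -0.117  0.05 ]
side press_spout 0.87 399 [193, 229, 216, 249] 205.2 240.5 [0.472 0.09  0.05 ]
side press_spout 0.56 326 [257, 250, 281, 265] 269.6 257.3 [ 0.392 -0.117  0.05 ]
side lid_tab 0.82 329 [257, 250, 281, 265] 269.5 257.3 [ 0.392 -0.117  0.05 ]
side paddle_top 0.52 140 [189, 217, 204, 242] 196.1 229.8 [0.527 0.129 0.05 ]
side mat 0.79 3829 [252, 231, 359, 278] 305.7 255.9 [ 0.398 -0.227  0.05 ]
side mat 0.38 135 [189, 217, 204, 242] 195.9 229.5 [0.529 0.13  0.05 ]
side cup_blue 0.51 257 [313, 221, 328, 240] 320.3 230.2 [ 0.525 -0.283  0.05 ]
side cup_grey 0.75 240 [282, 221, 
[... 697 characters left out ...]
.083 0.05 ]
top lid_tab 0.73 281 [217, 170, 234, 190] 225.3 180.0 [0.65  0.048 0.05 ]
top lid_tab 0.64 436 [264, 240, 287, 262] 275.8 250.5 [ 0.428 -0.118  0.05 ]
top paddle_top 0.52 145 [192, 241, 219, 257] 207.3 249.0 [0.429 0.098 0.05 ]
top paddle_top 0.19 780 [136, 169, 175, 197] 155.6 181.2 [0.643 0.27  0.05 ]
top mat 0.6 5633 [258, 206, 360, 275] 310.9 241.8 [ 0.457 -0.227  0.05 ]
top cup_blue 0.47 215 [322, 208, 338, 223] 329.5 215.4 [ 0.54  -0.286  0.05 ]
top cup_blue 0.47 133 [193, 241, 219, 256] 207.2 248.9 [0.43  0.098 0.05 ]
top cup_grey 0.75 143 [192, 241, 219, 257] 207.2 249.0 [0.43  0.098 0.05 ]
top cup_grey 0.66 178 [289, 208, 304, 222] 296.4 215.0 [ 0.541 -0.181  0.05 ]
1.35
```

View pics/a_sc.png

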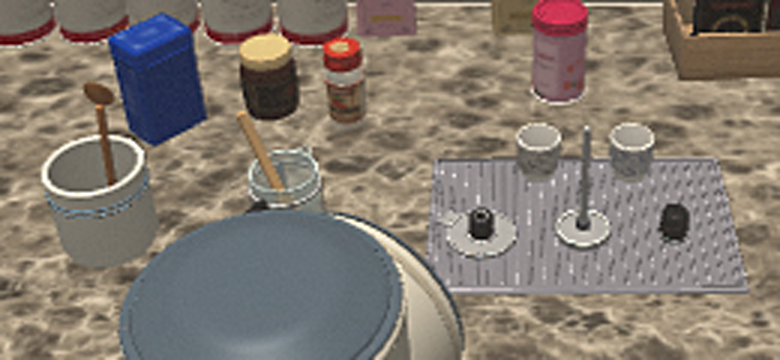

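View pics/a_tc.png

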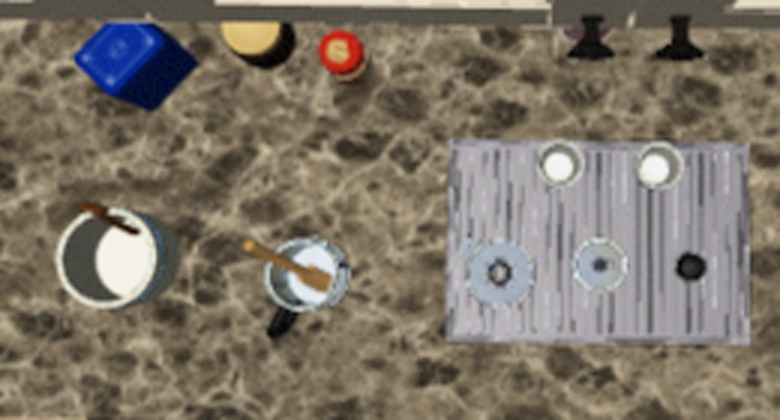

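```bash
cat >> h.py <<'E'
def move(target,R=None,yaw=None):
    s=env.sense();T=pose(s)
    if R is None: R=Ro.from_euler('xyz',[np.pi,0,yaw]).as_matrix()
    print("cur",np.round(T[:3,3],4),"rot",np.round(s["tool_rot"],3),"grip",round(s["grip_width"],4),"t",round(s["clock"],2),"F",np.round(s["force"],1),"q",np.round(s["joint_positions"],2))
    d=toolshift(target,T)
    print("LIN",np.round(d,4),"ROT",np.round(Ro.from_matrix(T[:3,:3].T@R).as_rotvec(),4),"rows",np.ceil(np.linalg.norm(d)/.0625))
E
python3 -c "
from h import *
move([.42,.17,.33],yaw=np.pi)"
```

```text
cur [0.2496 0.573  0.2254] rot [-3.142 -0.     2.731] grip 0.0854 t 1.35 F [ 0.6 -0.8  0. ] q [ 1.06  0.49  1.35  0.    1.3  -0.1 ]
LIN [-0.3172 -0.3014 -0.1046] ROT [-1.000e-04 -0.000e+00 -4.108e-01] rows 8.0
```

>>> carry_out --linear '[[-0.02,-0.02,-0.04],[-0.317,-0.301,-0.105],[-0.317,-0.301,-0.105],[-0.317,-0.301,-0.105],[-0.317,-0.301,-0.105],[-0.317,-0.301,-0.105],[-0.317,-0.301,-0.105],[-0.317,-0.301,-0.105],[-0.317,-0.301,-0.105],[-0.317,-0.301,-0.105]]' --delta_rot '[[0,0,0],[0,0,-0.411],[0,0,-0.411],[0,0,-0.411],[0,0,-0.411],[0,0,-0.411],[0,0,-0.411],[0,0,-0.411],[0,0,-0.411],[0,0,-0.411]]'

```text
clock: 2.6
eef_pos: [0.4198, 0.1706, 0.3303]
tool_rot: [3.141, -0.0, 3.141]
force: [0.3, 1.3, 0.0]
grip_width: 0.085
```

```bash
python3 - <<'E'
from h import *
s=env.sense();print(s["eef_pos"],s["tool_rot"],np.abs(s["qvel"]).max(),s["clock"],s["joint_positions"])
im,c=shot("wrist","b.png")
for l in ["press","paddle","crock"]:
    for k in env.masks_of("wrist",l)[:2]:
        m=k["region"];ys,xs=np.nonzero(m)
        print(l,round(k["confidence"],2),len(xs),[int(xs.min()),int(ys.min()),int(xs.max()),int(ys.max())])
E
```

```text
[0.41983462 0.17062487 0.33032287] [ 3.14132317e+00 -1.50921793e-04  3.14115796e+00] 0.02759508142355175 2.6 [ 2.53896253e-01  1.47103618e-01  1.57759037e+00  3.02359244e-04
  1.41697694e+00 -1.31651170e+00]
press 0.61 4086 [159, 112, 235, 211]
paddle 0.64 962 [187, 147, 229, 219]
paddle 0.57 5659 [308, 279, 393, 382]
crock 0.93 7853 [317, 135, 417, 253]
```

View pics/b.png

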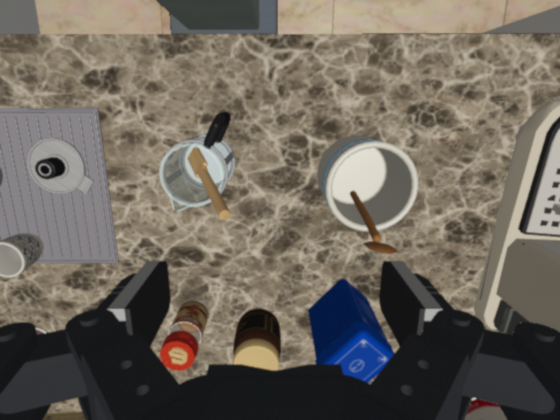

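```bash
python3 - <<'E'
from h import *
a=cv2.imread("pics/b.png")
cv2.imwrite("pics/b_c.png",cv2.resize(a[100:230,130:260],None,fx=4.5,fy=4.5,interpolation=cv2.INTER_CUBIC))
cv2.imwrite("pics/b_d.png",cv2.resize(a[110:270,300:440],None,fx=3.7,fy=3.7,interpolation=cv2.INTER_CUBIC))
E
```

```text
(no output)
```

View pics/b_c.png

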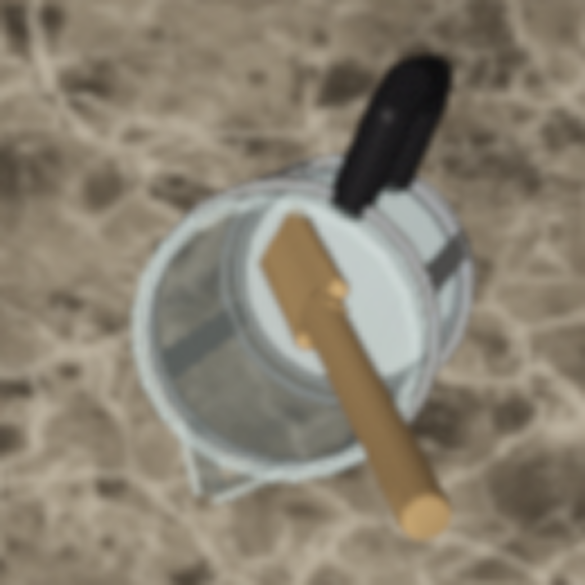

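View pics/b_d.png

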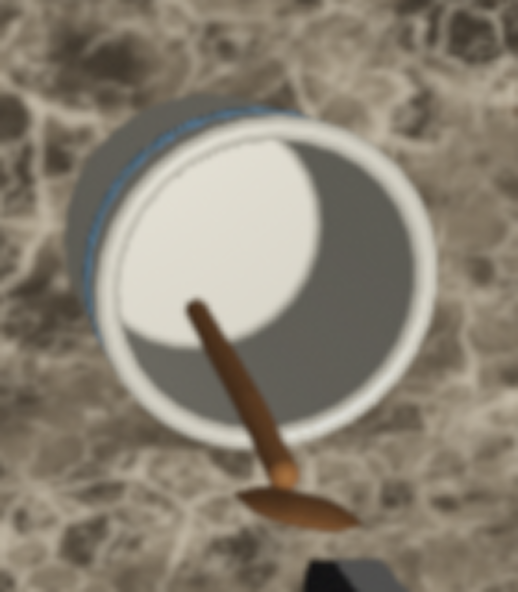

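```bash
python3 - <<'E'
from h import *
c=Cam("wrist",np.load("pics/b.png.npy")[0])
pc=c.at((193.8,174),.105);sp=c.at((176.7,210.7),.1);f=c.at((192,152.9),.011);k=c.at((372.2,185.7),.1)
print("press",pc,"spout yaw",np.degrees(np.arctan2(*(sp-pc)[1::-1])),np.linalg.norm((sp-pc)[:2]))
print("crock",k,"foot",f)
for z in (.15,.155,.16,.165):
    t=c.at((224.4,214.4),z);print(z,t,np.linalg.norm(t-f),np.degrees(np.arctan2(*(t-f)[1::-1])))
print("spoon end",c.at((300+285/3.7,110+475/3.7),.16), c.at((300+195/3.7,110+308/3.7),.012))
# lid rough
l=c.at((57,165),.0055+.004);print(l,c.at((86,184),.007))
for X in (pc,k): print(c.proj(X))
E
```

```text
press [0.4219185  0.08362773 0.105     ] spout yaw -28.28914652161634 0.04804916642877885
crock [0.43606793 0.27623433 0.1       ] foot [0.41160334 0.06133545 0.011     ]
0.15 [0.45307897 0.12113254 0.15      ] 0.15689779688186523 55.25458487209096
0.155 [0.45152579 0.12187216 0.155     ] 0.16122808203633002 56.59614264217832
0.16 [0.44997261 0.12261178 0.16      ] 0.1656139758479112 57.946518804248356
0.165 [0.44841944 0.1233514  0.165     ] 0.1700511756604462 59.30428718001026
spoon end [0.47418856 0.26767137 0.16      ] [0.4662238 0.2754983 0.012    ]
[ 0.42761956 -0.11962801  0.0095    ] [ 0.45404508 -0.08616281  0.007     ]
[193.8 174. ]
[372.2 185.7]
```

```bash
python3 -c "
from h import *
move([.4453,.1152,.24],yaw=np.radians(238))
move([.4453,.1152,.147],yaw=np.radians(238))"
```

```text
cur [0.4196 0.1713 0.3302] rot [ 3.142 -0.    -3.14 ] grip 0.0853 t 2.8 F [ 0.7 -0.2 -0.3] q [ 0.26  0.15  1.58  0.    1.42 -1.32]
LIN [-0.0256 -0.0562  0.0902] ROT [ 2.0000e-04 -3.0000e-04 -1.0105e+00] rows 2.0
cur [0.4196 0.1713 0.3302] rot [ 3.142 -0.    -3.14 ] grip 0.0853 t 2.8 F [ 0.7 -0.2 -0.3] q [ 0.26  0.15  1.58  0.    1.42 -1.32]
LIN [-0.0257 -0.0562  0.1832] ROT [ 2.0000e-04 -3.0000e-04 -1.0105e+00] rows 4.0
```

>>> carry_out --linear '[[-0.0256,-0.056,0.08],[-0.0256,-0.056,0.08],[-0.0256,-0.056,0.08],[-0.0256,-0.056,0.08],[-0.0256,-0.056,0.08],[-0.0256,-0.056,0.08],[-0.0256,-0.056,0.12],[-0.0256,-0.056,0.155],[-0.0256,-0.056,0.175],[-0.0256,-0.056,0.183],[-0.0256,-0.056,0.183]]' --delta_rot '[[0,0,-0.18],[0,0,-0.36],[0,0,-0.54],[0,0,-0.72],[0,0,-0.9],[0,0,-1.01],[0,0,-1.01],[0,0,-1.01],[0,0,-1.01],[0,0,-1.01],[0,0,-1.01]]'

```text
clock: 4.18
eef_pos: [0.4456, 0.1148, 0.1474]
tool_rot: [3.141, -0.0, -2.131]
force: [0.1, 0.8, 0.1]
grip_width: 0.0853
```

```bash
python3 - <<'E'
from h import *
im,c=shot("wrist","c.png")
move([.4453,.1152,.147],yaw=np.radians(238))
E
```

```text
cur [0.4459 0.1148 0.1478] rot [-3.141  0.    -2.131] grip 0.0855 t 4.22 F [-0.6  0.  -0.5] q [ 0.12  0.37  1.83 -0.    0.93 -2.46]
LIN [-0.      0.0007  0.0008] ROT [-0.0004  0.0003 -0.0015] rows 1.0
```

View pics/c.png

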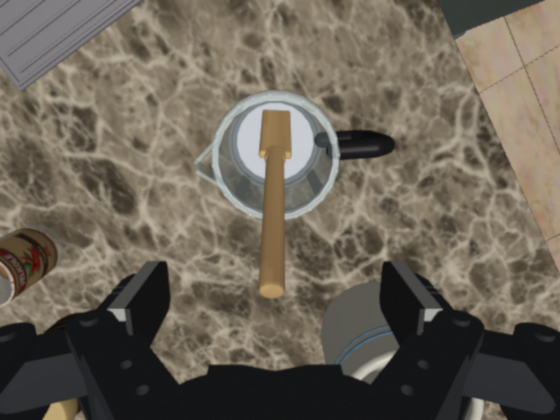

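>>> carry_out --linear '[[0,0,0],[0,0,0],[0,0,0],[0,0,0],[0,0,0],[0,0,0]]' --delta_rot '[[0,0,0],[0,0,0],[0,0,0],[0,0,0],[0,0,0],[0,0,0]]' --grip 0

```text
clock: 4.97
eef_pos: [0.4456, 0.1144, 0.1474]
tool_rot: [3.142, -0.0, -2.131]
force: [-0.1, -0.6, 0.4]
grip_width: 0.0027
```

```bash
python3 - <<'E'
from h import *
im,c=shot("wrist","d.png")
s=env.sense();print(s["grip_width"],s["force"])
E
```

```text
0.002730701333551639 [ 0.24497091 -0.7535084   0.68353078]
```

View pics/d.png

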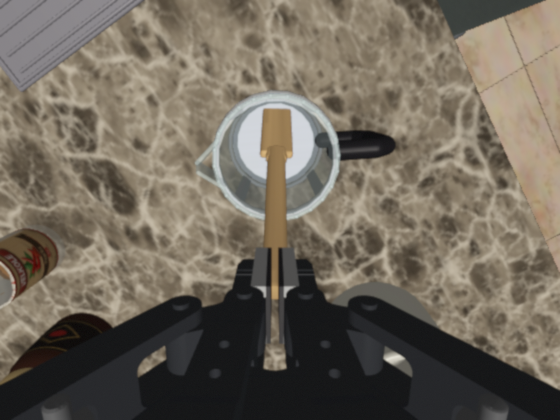

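```bash
python3 - <<'E'
from h import *
b=Cam("wrist",np.load("pics/b.png.npy")[0]);c=Cam("wrist",np.load("pics/c.png.npy")[0])
print("top",tri([b,c],[(224.4,214.4),(272,290)]))
print("rim",tri([b,c],[(193.8,174),(276,154)]))
print("foot",tri([b,c],[(192,152.9),(277,112)]))
a=cv2.imread("pics/d.png");cv2.imwrite("pics/d_c.png",cv2.resize(a[90:370,180:380],None,fx=2.1,fy=2.1,interpolation=cv2.INTER_CUBIC))
a=env.capture("side");cv2.imwrite("pics/d_s.png",cv2.resize(a[160:300,110:310],None,fx=3.9,fy=3.9,interpolation=cv2.INTER_CUBIC))
E
```

```text
top [0.45171332 0.12203431 0.15322616]
rim [0.42374266 0.0797519  0.08721541]
foot [0.41057174 0.06134139 0.00977702]
```

View pics/d_c.png

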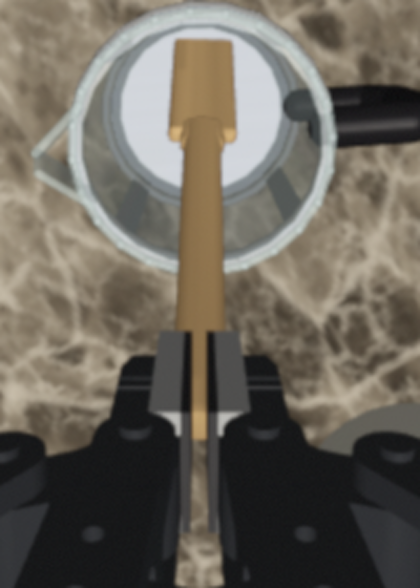

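View pics/d_s.png

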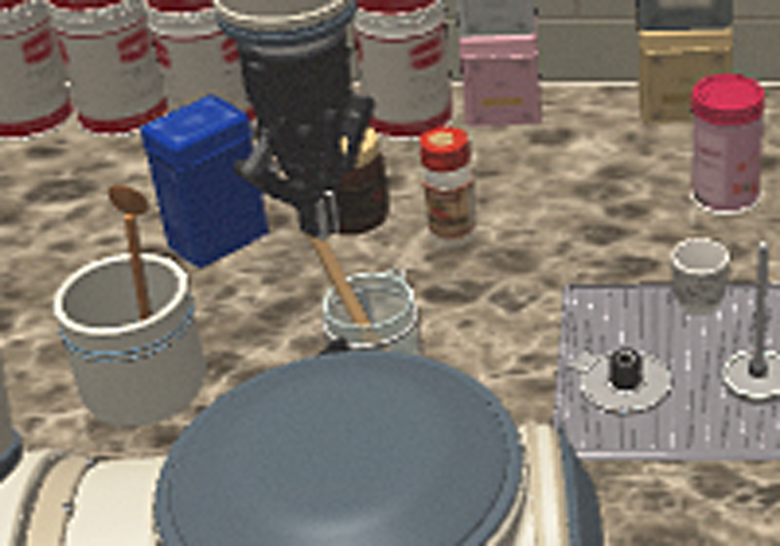

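```bash
python3 - <<'E'
from h import *
a=cv2.imread("pics/c.png");cv2.imwrite("pics/c_c.png",cv2.resize(a[80:310,190:350],None,fx=2.6*1.3,fy=2.6,interpolation=cv2.INTER_CUBIC) if 0 else cv2.resize(a[230:310,230:320],None,fx=7,fy=7,interpolation=cv2.INTER_CUBIC))
a=cv2.imread("pics/d.png");cv2.imwrite("pics/d_c2.png",cv2.resize(a[230:310,230:320],None,fx=7,fy=7,interpolation=cv2.INTER_CUBIC))
s=cv2.imread("pics/a_side.png");cv2.imwrite("pics/d_s2.png",cv2.resize(s[205:255,175:235],None,fx=10,fy=10,interpolation=cv2.INTER_CUBIC))
S=Cam("side");
for z in (.12,.13,.14,.15,.16):
  c=Cam("wrist",np.load("pics/c.png.npy")[0]); X=c.at((272,290),z); print(z,X,S.proj(X))
E
```

```text
0.12 [0.46232336 0.13774134 0.12      ] [186.78960542 224.77041921]
0.13 [0.45928462 0.13303617 0.13      ] [187.7026732 222.7550018]
0.14 [0.45624587 0.12833101 0.14      ] [188.62826071 220.71194956]
0.15 [0.45320712 0.12362584 0.15      ] [189.56662722 218.64069017]
0.16 [0.45016838 0.11892067 0.16      ] [190.51803924 216.54063542]
```

View pics/c_c.png

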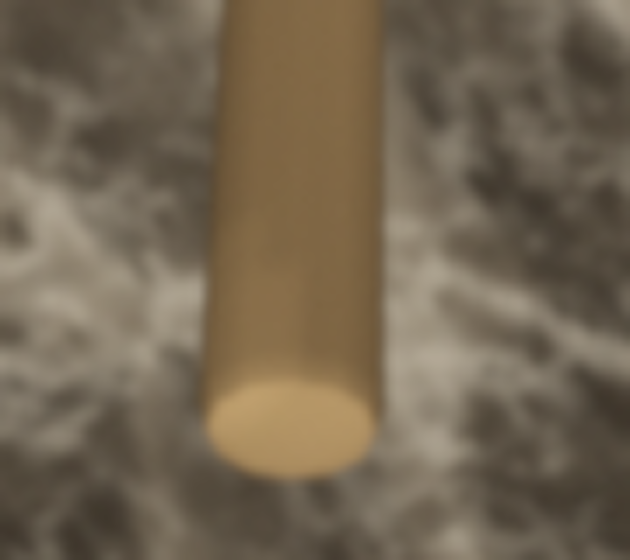

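View pics/d_c2.png

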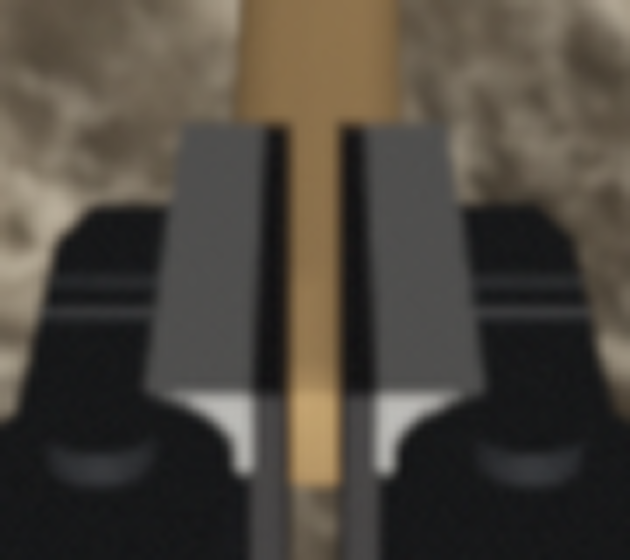

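View pics/d_s2.png

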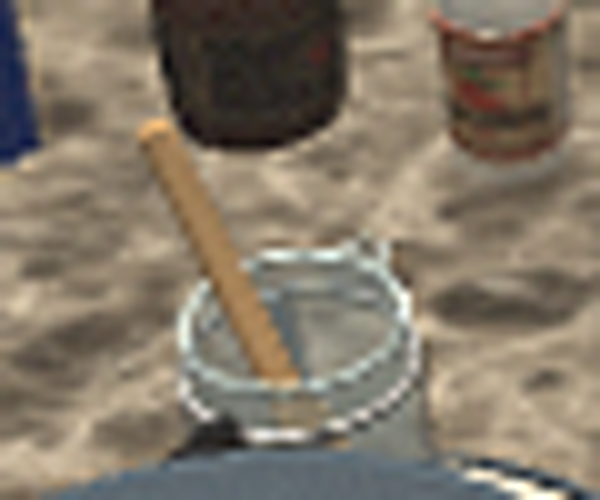

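```bash
python3 - <<'E'
from h import *
S=Cam("side");D=Cam("wrist",np.load("pics/d.png.npy")[0]);T=np.load("pics/d.png.npy")[0]
for dz in (.025,.012,0,-.01,-.02):
  X=(T@[0,0,dz,1])[:3]; print(dz,X,S.proj(X),"near edge",D.proj((T@[.011,0,dz,1])[:3]),D.proj((T@[-.011,0,dz,1])[:3]))
a=env.capture("side");cv2.imwrite("pics/e_s.png",cv2.resize(a[195:255,165:240],None,fx=9,fy=9,interpolation=cv2.INTER_CUBIC))
E
```

```text
0.025 [0.44560358 0.1143997  0.12238995] [193.30946099 227.46418791] near edge [275.73065909 223.49202718] [275.7242041  262.91957551]
0.012 [0.44560435 0.11440091 0.13538995] [192.77648096 224.03923182] near edge [275.83333151 232.26926934] [275.82291755 274.22077238]
0 [0.44560507 0.11440203 0.14738995] [192.27857556 220.83966709] near edge [275.94260749 241.61103534] [275.92747149 286.19061612]
-0.01 [0.44560566 0.11440297 0.15738995] [191.85923667 218.14497464] near edge [276.04673174 250.51239114] [276.02661203 297.5407078 ]
-0.02 [0.44560625 0.1144039  0.16738995] [191.43581917 215.42407285] near edge [276.16537939 260.65532136] [276.13900911 310.4084738 ]
```

View pics/e_s.png

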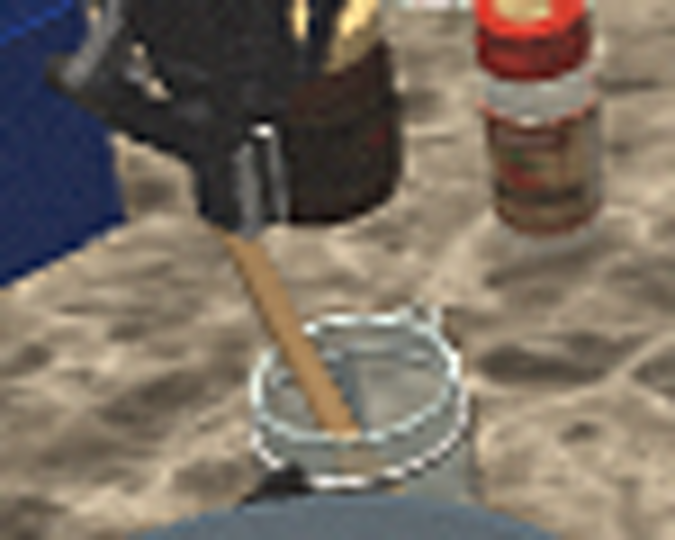

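>>> carry_out --linear '[[0,0,0],[0,0,0],[0,0,0],[0,0,0.01],[-0.003,0,0.022],[-0.003,0,0.022]]' --delta_rot '[[0,0,0],[0,0,0],[0,0,0],[0,0,0],[0,0,0],[0,0,0]]' --grip 40

```text
clock: 5.88
eef_pos: [0.4466, 0.1171, 0.1242]
tool_rot: [3.14, -0.001, -2.131]
force: [0.0, -0.1, 0.6]
grip_width: 0.034
```

```bash
python3 - <<'E'
from h import *
im,c=shot("wrist","f.png")
a=env.capture("side");cv2.imwrite("pics/f_s.png",cv2.resize(a[195:255,165:240],None,fx=9,fy=9,interpolation=cv2.INTER_CUBIC))
E
```

```text
(no output)
```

View pics/f.png

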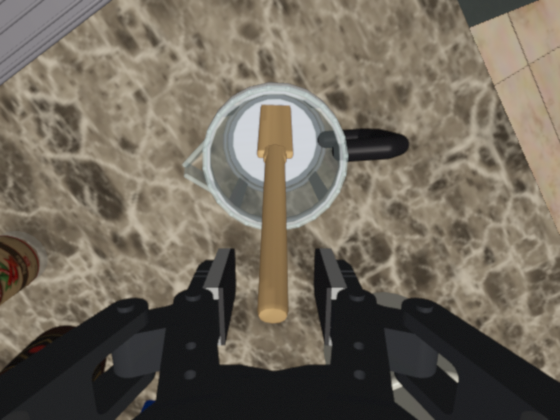

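View pics/f_s.png

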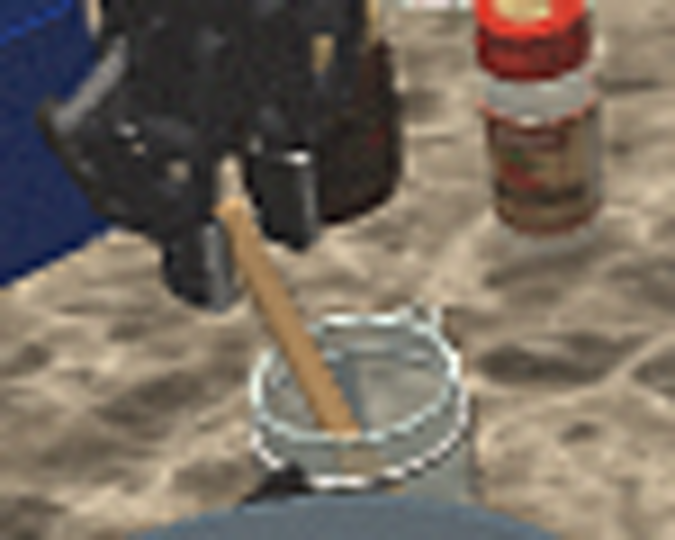

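>>> carry_out --linear '[[0,0,0],[0,0,0],[0,0,0],[0,0,0],[0,0,0]]' --delta_rot '[[0,0,0],[0,0,0],[0,0,0],[0,0,0],[0,0,0]]' --grip 0

```text
clock: 6.6
eef_pos: [0.4474, 0.117, 0.1255]
tool_rot: [-3.141, 0.0, -2.131]
force: [0.5, -0.6, 1.7]
grip_width: 0.0102
```

```bash
python3 - <<'E'
from h import *
im,c=shot("wrist","g.png"); T=np.load("pics/g.png.npy")[0]
b=Cam("wrist",np.load("pics/c.png.npy")[0]);f=Cam("wrist",np.load("pics/f.png.npy")[0])
print("top",tri([Cam("side"),f],[(190.6,217.6),(273,315)]))
E
```

```text
top [0.4501747  0.1198223  0.15656437]
```

View pics/g.png

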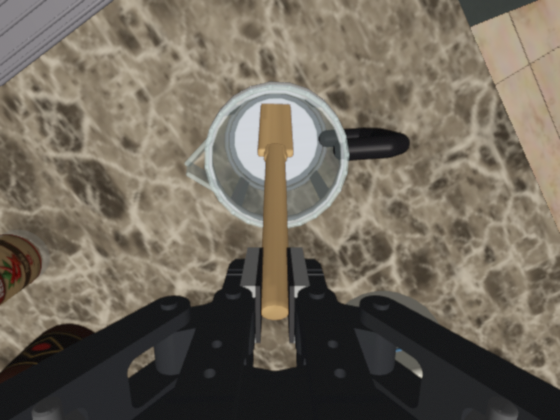

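>>> carry_out --linear '[[0,0,-0.02],[0,0,-0.05],[0,0,-0.09],[0,0,-0.125],[0,0,-0.13],[0,0,-0.13]]' --delta_rot '[[0,0,0],[0,0,0],[0,0,0],[0,0,0],[0,0,0],[0,0,0]]'

```text
clock: 7.4
eef_pos: [0.447, 0.117, 0.255]
tool_rot: [3.141, -0.0, -2.131]
force: [-0.1, -0.5, 0.2]
grip_width: 0.0097
```

```bash
python3 - <<'E'
from h import *
move([.4462,.3195,.255],yaw=np.radians(258))
im,c=shot("wrist","i.png")
a=env.capture("side");cv2.imwrite("pics/i_s.png",cv2.resize(a[135:275,105:245],None,fx=4.2,fy=4.2,interpolation=cv2.INTER_CUBIC))
E
```

```text
cur [0.447 0.117 0.255] rot [ 3.141 -0.    -2.131] grip 0.0097 t 7.4 F [-0.1 -0.5  0.2] q [ 0.13  0.23  1.69  0.    1.22 -2.45]
LIN [-0.1711  0.1083 -0.    ] ROT [ 3.000e-04 -1.000e-04 -3.512e-01] rows 4.0
```

View pics/i.png

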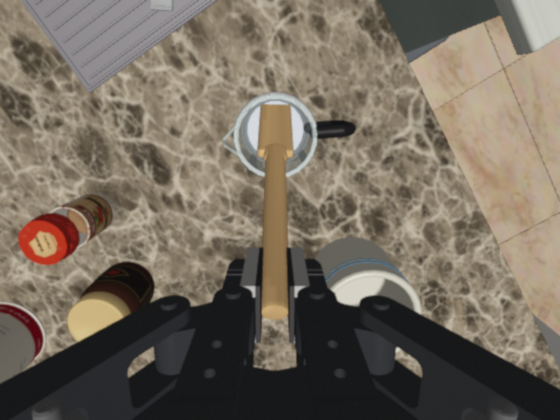

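View pics/i_s.png

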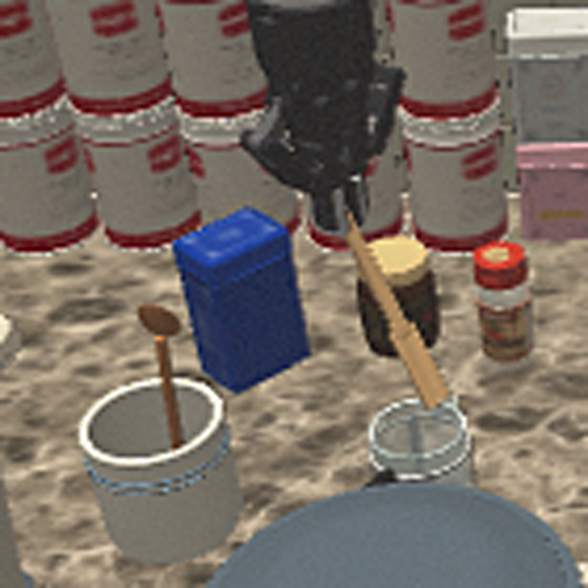

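>>> carry_out --linear '[[-0.04,0.025,0],[-0.09,0.057,0],[-0.14,0.089,0],[-0.165,0.105,0],[-0.171,0.108,0],[-0.171,0.108,0],[-0.171,0.108,0]]' --delta_rot '[[0,0,-0.08],[0,0,-0.2],[0,0,-0.3],[0,0,-0.35],[0,0,-0.35],[0,0,-0.35],[0,0,-0.35]]'

```text
clock: 8.38
eef_pos: [0.4466, 0.3182, 0.255]
tool_rot: [3.141, -0.001, -1.783]
force: [0.5, -0.7, -0.9]
grip_width: 0.0098
```

```bash
python3 - <<'E'
from h import *
im,c=shot("wrist","j.png")
move([.4462,.3195,.13],yaw=np.radians(258))
a=env.capture("side");cv2.imwrite("pics/j_s.png",cv2.resize(a[135:275,105:245],None,fx=4.2,fy=4.2,interpolation=cv2.INTER_CUBIC))
E
```

```text
cur [0.4467 0.3182 0.2552] rot [ 3.141 -0.    -1.783] grip 0.0099 t 8.43 F [-0.2 -0.1 -0.6] q [ 0.51  0.36  1.49 -0.    1.29 -2.42]
LIN [-0.0012  0.0008  0.1252] ROT [ 0.0003 -0.0005 -0.0027] rows 3.0
```

View pics/j.png

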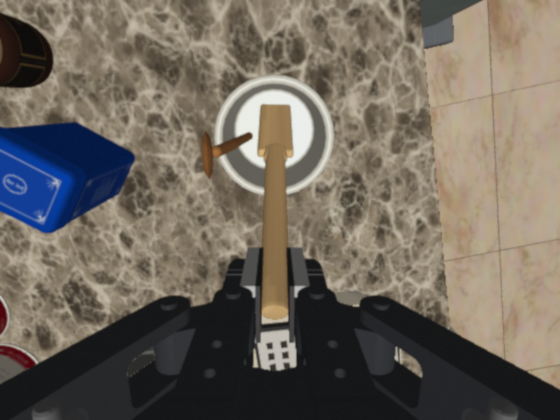

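View pics/j_s.png

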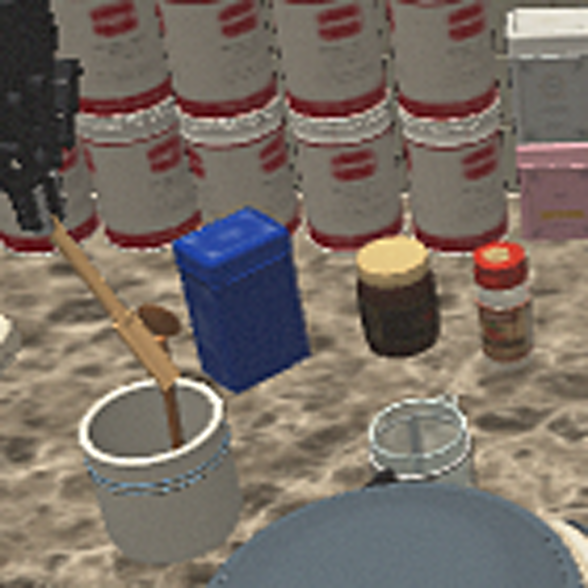

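```bash
python3 - <<'E'
from h import *
T=np.load("pics/j.png.npy")[0];c=Cam("wrist",T)
print(c.at((273.5,134.5),.1), c.at((275,105),.14))
X=T[:3,3]+np.array([-.0152,-.0647,-.1155]);print(X,c.proj(X))
E
```

```text
[0.4379499 0.2731027 0.1      ] [0.431787   0.25007703 0.14      ]
[0.43144304 0.25346251 0.13954611] [276.4646417  109.69397425]
```

>>> carry_out --linear '[[0,0,0.03],[0,0,0.07],[0,0,0.1],[0,0,0.115],[0,0,0.123],[0,0,0.126],[0,0,0.126]]' --delta_rot '[[0,0,0],[0,0,0],[0,0,0],[0,0,0],[0,0,0],[0,0,0],[0,0,0]]'

```text
clock: 9.35
eef_pos: [0.447, 0.3194, 0.13]
tool_rot: [-3.141, 0.001, -1.781]
force: [0.1, 0.8, -0.2]
grip_width: 0.0097
```

>>> carry_out --linear '[[0,0,0],[0,0,0],[0,0,0]]' --delta_rot '[[0,0,0],[0,0,0],[0,0,0]]' --grip 35

```text
clock: 9.72
eef_pos: [0.4467, 0.3193, 0.1296]
tool_rot: [-3.141, 0.0, -1.781]
force: [-0.1, 0.3, 0.7]
grip_width: 0.03
```

```bash
python3 - <<'E'
from h import *
im,c=shot("wrist","k.png")
a=env.capture("side");cv2.imwrite("pics/k_s.png",cv2.resize(a[135:275,105:245],None,fx=4.2,fy=4.2,interpolation=cv2.INTER_CUBIC))
E
```

```text
(no output)
```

View pics/k.png

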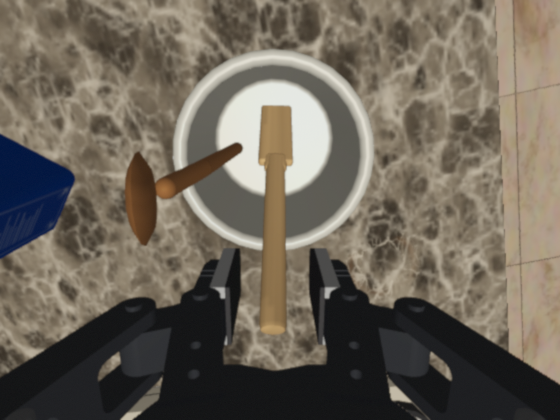

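View pics/k_s.png

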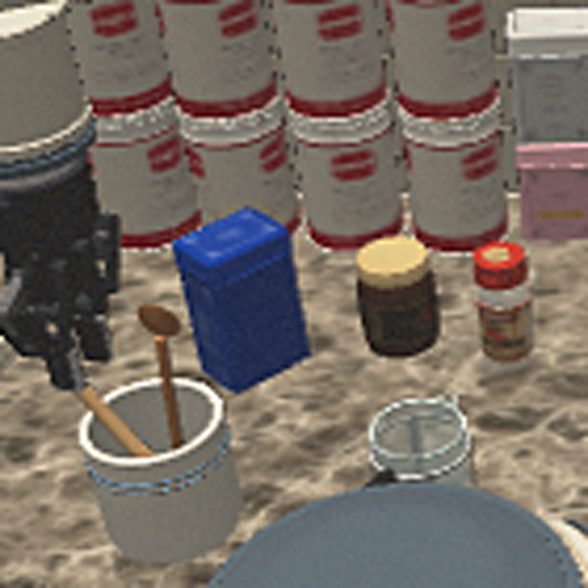

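```bash
python3 - <<'E'
from h import *
move([.41,-.2,.29],yaw=np.pi)
E
```

```text
cur [0.4467 0.3193 0.1295] rot [-3.141  0.    -1.781] grip 0.0301 t 9.82 F [ 0.8  0.2 -0.2] q [ 0.51  0.5   1.64 -0.    0.99 -2.42]
LIN [ 0.5155 -0.0727 -0.1606] ROT [-0.0000e+00  2.0000e-04  1.3602e+00] rows 9.0
```

>>> carry_out --linear '[[0,0,-0.03],[0,0,-0.08],[0,0,-0.135],[0.02,-0.003,-0.16],[0.07,-0.01,-0.16],[0.125,-0.018,-0.16],[0.185,-0.026,-0.16],[0.245,-0.035,-0.16],[0.305,-0.043,-0.16],[0.365,-0.052,-0.16],[0.425,-0.06,-0.16],[0.475,-0.067,-0.16],[0.505,-0.072,-0.16],[0.515,-0.073,-0.16],[0.515,-0.073,-0.16],[0.515,-0.073,-0.16]]' --delta_rot '[[0,0,0],[0,0,0],[0,0,0],[0,0,0.1],[0,0,0.25],[0,0,0.4],[0,0,0.55],[0,0,0.7],[0,0,0.85],[0,0,1.0],[0,0,1.15],[0,0,1.27],[0,0,1.34],[0,0,1.36],[0,0,1.36],[0,0,1.36]]' --grip 100

```text
clock: 11.82
eef_pos: [0.4104, -0.1986, 0.2894]
tool_rot: [3.141, -0.0, -3.139]
force: [0.6, -0.0, 0.7]
grip_width: 0.0852
```

```bash
python3 - <<'E'
from h import *
im,c=shot("wrist","l.png")
s=env.sense();print(s["eef_pos"],s["tool_rot"],s["grip_width"])
a=env.capture("side");cv2.imwrite("pics/l_s.png",cv2.resize(a[165:285,105:365],None,fx=3,fy=3,interpolation=cv2.INTER_CUBIC))
E
```

```text
[ 0.41044805 -0.19855526  0.28942642] [ 3.14138355e+00 -4.35007625e-05 -3.13943435e+00] 0.08571922661526393
```

View pics/l.png

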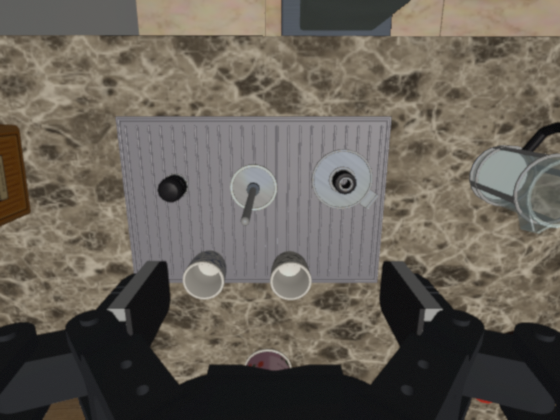

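View pics/l_s.png

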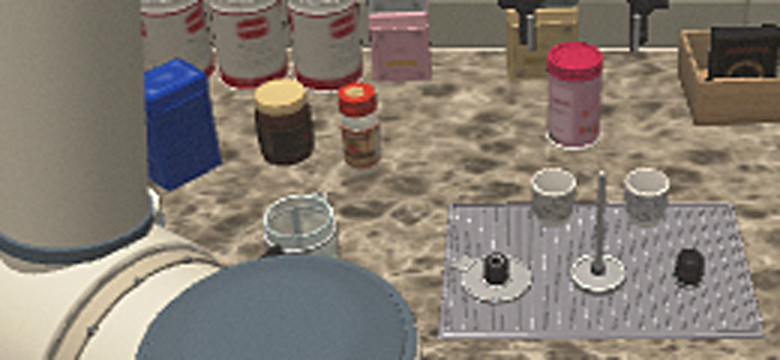

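```bash
python3 - <<'E'
from h import *
a=cv2.imread("pics/l.png");cv2.imwrite("pics/l_c.png",cv2.resize(a[140:240,220:390],None,fx=4.7,fy=4.7,interpolation=cv2.INTER_CUBIC))
cv2.imwrite("pics/l_k.png",cv2.resize(a[165:215,145:205],None,fx=8,fy=8,interpolation=cv2.INTER_CUBIC))
E
```

```text
(no output)
```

View pics/l_c.png

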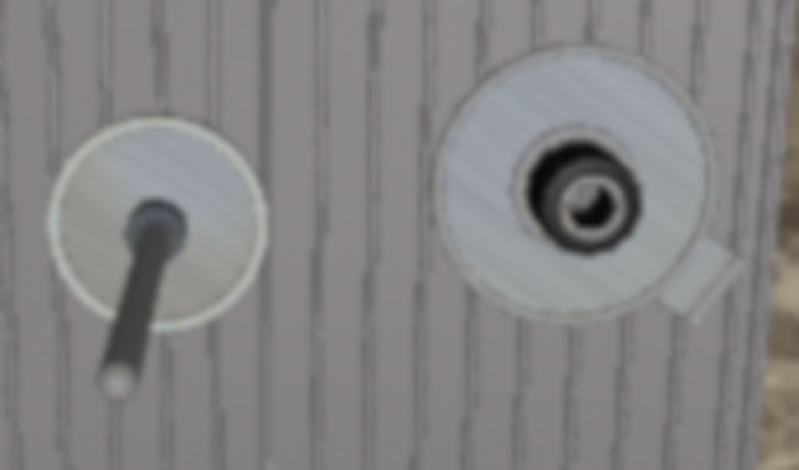

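View pics/l_k.png

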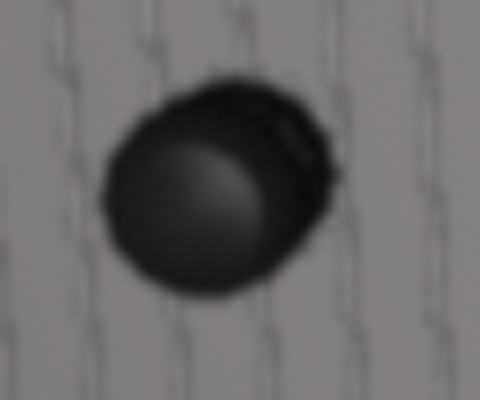

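```bash
python3 - <<'E'
from h import *
T=np.load("pics/l.png.npy")[0];c=Cam("wrist",T)
p=c.at((253.6,187.2),.017);t=c.at((245.1,221.5),.148);print("plunger",p,t)
l=c.at((342.3,179.4),.017);lt=c.at((345.1,183),.041);tb=c.at((369.6,199.6),.017);print("lid",l,lt,np.degrees(np.arctan2(*(tb-l)[1::-1])),np.linalg.norm(tb-l))
print("knob",c.at((171,188.9),.042))
# press from c,g,k.. views
for n,uv,sp in (("c",(277,155),(200,166)),("g",(277.5,154),(188,168)),("i",(275.5,135),(227,141))):
    cc=Cam("wrist",np.load(f"pics/{n}.png.npy")[0]); P=cc.at(uv,.105);S=cc.at(sp,.102); print(n,P,np.degrees(np.arctan2(*(S-P)[1::-1])))
E
```

```text
plunger [ 0.43786079 -0.22479106  0.017     ] [ 0.43805698 -0.2247177   0.148     ]
lid [ 0.42809486 -0.11764144  0.017     ] [ 0.42734427 -0.11892771  0.041     ] 54.12262916751726 0.042953669661150974
knob [ 0.43424544 -0.31771712  0.042     ]
c [0.42257292 0.07874252 0.105     ] -23.45936848685488
g [0.42248241 0.07804267 0.105     ] -22.76854567803987
i [0.42327591 0.078985   0.105     ] -24.893748995293787
```

```bash
python3 - <<'E'
from h import *
move([.438,-.2248,.110],yaw=np.pi)
E
```

```text
cur [ 0.4105 -0.1986  0.2894] rot [ 3.141 -0.    -3.139] grip 0.0854 t 11.93 F [-0.8 -0.6 -0. ] q [-0.58  0.19  1.64  0.    1.31 -2.15]
LIN [-0.0275 -0.0263  0.1794] ROT [ 0.0002 -0.      0.0022] rows 3.0
```

>>> carry_out --linear '[[-0.0275,-0.0263,0.02],[-0.0275,-0.0263,0.06],[-0.0275,-0.0263,0.11],[-0.0275,-0.0263,0.15],[-0.0275,-0.0263,0.17],[-0.0275,-0.0263,0.179],[-0.0275,-0.0263,0.179],[-0.0275,-0.0263,0.179]]' --delta_rot '[[0,0,0],[0,0,0],[0,0,0],[0,0,0],[0,0,0],[0,0,0],[0,0,0],[0,0,0]]'

```text
clock: 12.92
eef_pos: [0.4384, -0.2261, 0.1113]
tool_rot: [-3.141, 0.001, -3.141]
force: [0.5, -0.5, 0.3]
grip_width: 0.0851
```

```bash
python3 - <<'E'
from h import *
im,c=shot("wrist","m.png")
s=env.sense();print(s["eef_pos"],s["tool_rot"],s["grip_width"])
a=env.capture("side");cv2.imwrite("pics/m_s.png",cv2.resize(a[185:285,235:365],None,fx=5,fy=5,interpolation=cv2.INTER_CUBIC))
print(c.proj([.438,-.2248,.148]),c.proj([.438,-.2248,.017]))
E
```

```text
[ 0.43838973 -0.22611965  0.11125328] [-3.14071603e+00  1.26167336e-03 -3.14115329e+00] 0.0856827367724399
[281.16811319 306.07483516] [277.91409993 204.7588188 ]
```

View pics/m.png

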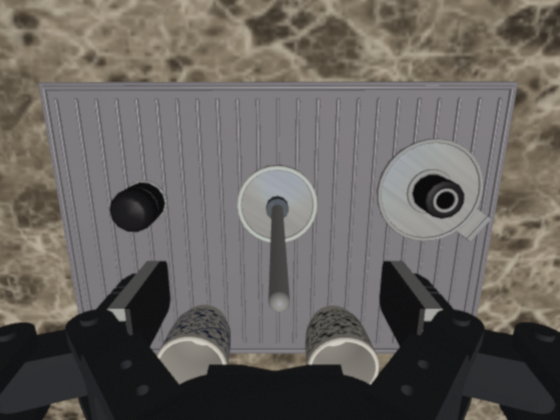

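View pics/m_s.png

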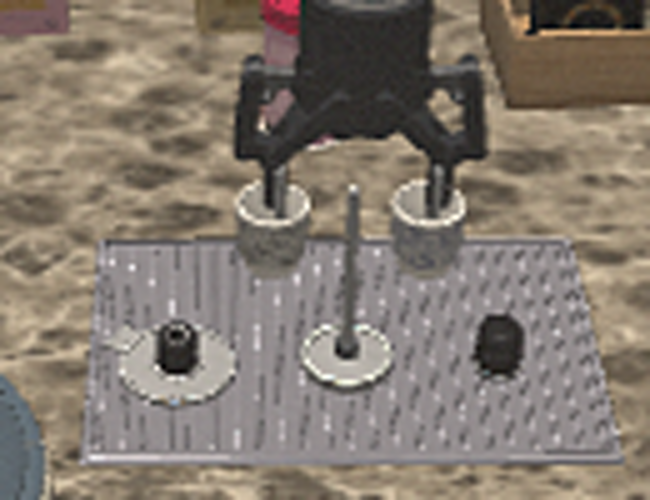

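>>> carry_out --linear '[[0,0,0],[0,0,0],[0,0,0],[0,0,0],[0,0,0],[0,0,0],[0,0,0]]' --delta_rot '[[0,0,0],[0,0,0],[0,0,0],[0,0,0],[0,0,0],[0,0,0],[0,0,0]]' --grip 0

```text
clock: 13.9
eef_pos: [0.4379, -0.2258, 0.1104]
tool_rot: [3.141, 0.0, -3.141]
force: [0.6, 3.3, 5.1]
grip_width: 0.006
```

```bash
python3 - <<'E'
from h import *
im,c=shot("wrist","n.png")
s=env.sense();print(s["eef_pos"],s["tool_rot"],s["grip_width"])
a=env.capture("side");cv2.imwrite("pics/n_s.png",cv2.resize(a[185:285,235:365],None,fx=5,fy=5,interpolation=cv2.INTER_CUBIC))
move([.438,-.2248,.24],yaw=np.pi)
E
```

```text
[ 0.43788139 -0.22581136  0.11044138] [ 3.14145766e+00 -1.39928467e-05 -3.14138981e+00] 0.005972022056154835
cur [ 0.4379 -0.2258  0.1104] rot [ 3.141  0.    -3.141] grip 0.006 t 14.0 F [0.3 3.9 5.5] q [-0.6   0.47  1.8   0.    0.87 -2.17]
LIN [-1.000e-04  1.000e-03 -1.296e-01] ROT [0.0001 0.     0.0002] rows 3.0
```

View pics/n.png

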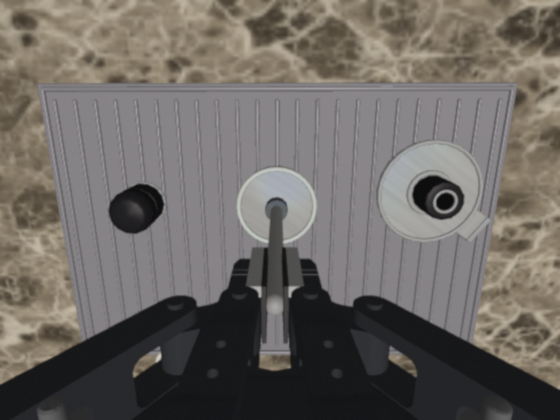

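View pics/n_s.png

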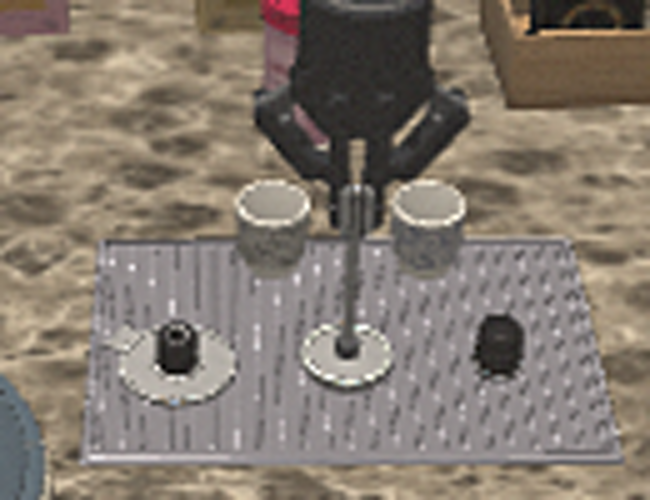

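```bash
python3 - <<'E'
from h import *
move([.4228,.0785,.240],yaw=np.pi)
E
```

```text
cur [ 0.4379 -0.2258  0.1104] rot [ 3.141  0.    -3.141] grip 0.006 t 14.0 F [0.3 3.9 5.5] q [-0.6   0.47  1.8   0.    0.87 -2.17]
LIN [ 0.015   0.3043 -0.1295] ROT [0.0001 0.     0.0002] rows 6.0
```

>>> carry_out --linear '[[0,0,-0.02],[0,0,-0.06],[0,0,-0.105],[0.001,0.01,-0.13],[0.003,0.05,-0.13],[0.006,0.105,-0.13],[0.009,0.165,-0.13],[0.012,0.22,-0.13],[0.014,0.265,-0.13],[0.015,0.294,-0.13],[0.015,0.304,-0.13],[0.015,0.304,-0.13],[0.015,0.304,-0.13]]' --delta_rot '[[0,0,0],[0,0,0],[0,0,0],[0,0,0],[0,0,0],[0,0,0],[0,0,0],[0,0,0],[0,0,0],[0,0,0],[0,0,0],[0,0,0],[0,0,0]]'

```text
clock: 15.62
eef_pos: [0.423, 0.0772, 0.2403]
tool_rot: [-3.141, -0.0, 3.141]
force: [0.2, -0.1, -1.1]
grip_width: 0.0057
```

```bash
python3 - <<'E'
from h import *
im,c=shot("wrist","o.png")
s=env.sense();print(s["eef_pos"],s["tool_rot"],s["grip_width"],np.abs(s["qvel"]).max())
cv2.imwrite("pics/o_c.png",cv2.resize(im[110:260,195:355],None,fx=4,fy=4,interpolation=cv2.INTER_CUBIC))
a=env.capture("side");cv2.imwrite("pics/o_s.png",cv2.resize(a[165:275,155:285],None,fx=5,fy=5,interpolation=cv2.INTER_CUBIC))
E
```

```text
[0.4229469  0.07714409 0.24031862] [-3.14134219e+00 -1.09832671e-04  3.14063568e+00] 0.005617816610097459 0.0036335913736692165
```

View pics/o_c.png

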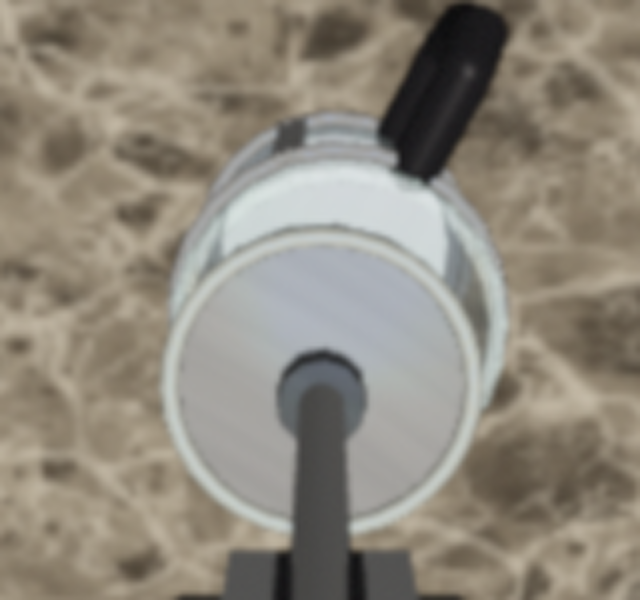

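View pics/o_s.png

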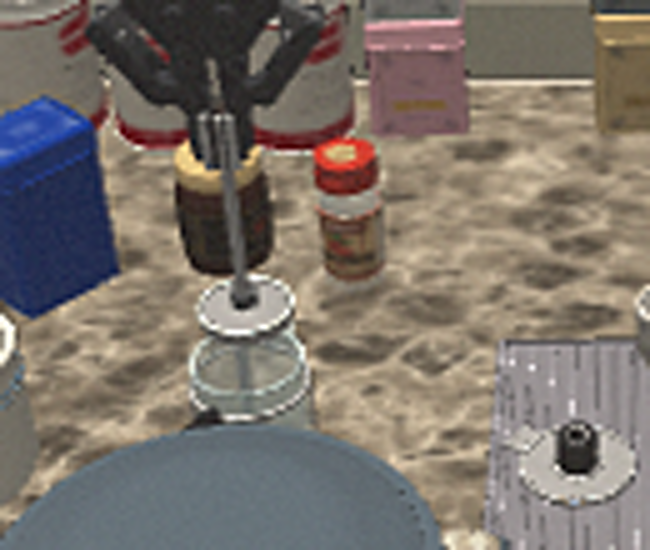

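```bash
cat >> h.py <<'E'
def circ(im,cam,ctr,r,z,col,f=4,off=(0,0)):
    th=np.linspace(0,2*np.pi,120)
    pts=np.array([(cam.proj([ctr[0]+r*np.cos(t),ctr[1]+r*np.sin(t),z])-off)*f+f/2 for t in th])
    cv2.polylines(im,[np.round(pts*8).astype(np.int32)],True,col,1,cv2.LINE_AA,3)
E
python3 - <<'E'
from h import *
im=cv2.imread("pics/o.png");c=Cam("wrist",np.load("pics/o.png.npy")[0]);T=np.load("pics/o.png.npy")[0]
print("disc at",c.at((275.5,206.3),.147))
m=cv2.imread("pics/n.png");cn=Cam("wrist",np.load("pics/n.png.npy")[0]);print("n disc",cn.at((276.5,205),.017))
z=cv2.resize(im[110:260,195:355],None,fx=4,fy=4,interpolation=cv2.INTER_CUBIC)
circ(z,c,(.4226,.0787),.034,.105,(0,0,255),4,(195,110))
circ(z,c,(.4226,.0787),.031,.105,(0,0,255),4,(195,110))
circ(z,c,(.4226,.0787),.034,.0,(0,255,255),4,(195,110))
d=c.at((275.5,206.3),.147)
circ(z,c,d,.0285,.147,(0,255,0),4,(195,110))
cv2.imwrite("pics/o_o.png",z)
S=Cam("side");
for q in (.11,.147,.27): print(S.proj([d[0],d[1],q]))
E
```

```text
disc at [0.42324253 0.07679773 0.147     ]
n disc [ 0.43728909 -0.22542618  0.017     ]
[204.98877663 235.26743085]
[203.65168928 225.45184853]
[198.83660087 190.10419766]
```

View pics/o_o.png

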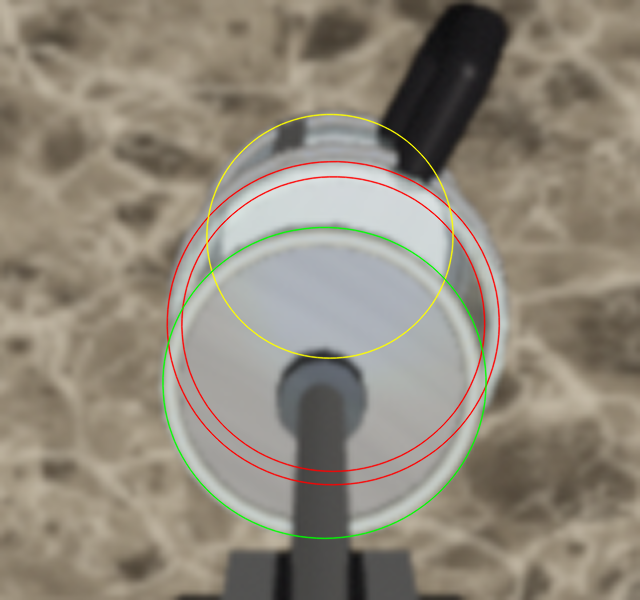

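>>> carry_out --linear '[[0,0.0025,0.018],[0,0.0025,0.018],[0,0.0025,0.018]]' --delta_rot '[[0,0,0],[0,0,0],[0,0,0]]'

```text
clock: 16.1
eef_pos: [0.423, 0.0802, 0.2228]
tool_rot: [-3.142, 0.0, 3.141]
force: [0.9, -0.3, -2.3]
grip_width: 0.006
```

```bash
python3 - <<'E'
from h import *
im,c=shot("wrist","p.png");T=pose(env.sense());print(T[:3,3])
z=cv2.resize(im[110:260,195:355],None,fx=4,fy=4,interpolation=cv2.INTER_CUBIC);cv2.imwrite("pics/p_r.png",z)
dz=.147-.2403+T[2,3]
circ(z,c,(T[0,3]+.0003,T[1,3]-.0004),.0285,dz,(0,255,0),4,(195,110))
circ(z,c,(.4230,.0797),.034,.105,(0,0,255),4,(195,110))
circ(z,c,(.4230,.0797),.031,.105,(0,0,255),4,(195,110))
cv2.imwrite("pics/p_o.png",z)
E
```

```text
[0.42316851 0.08031176 0.2228873 ]
```

View pics/p_o.png

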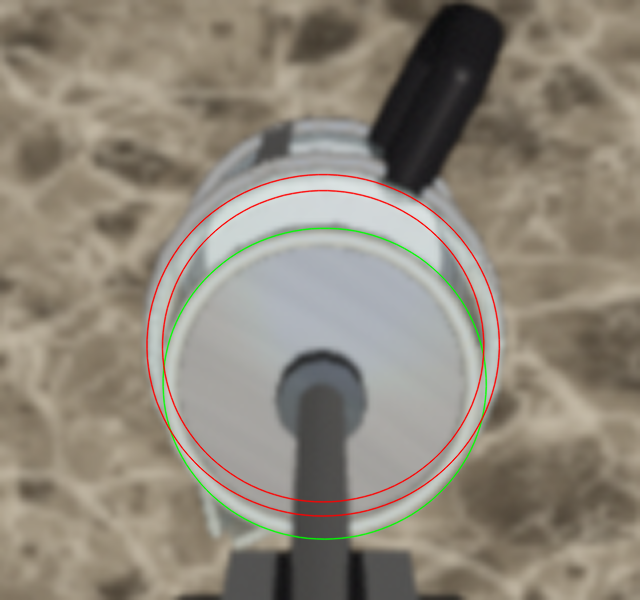

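View pics/p_r.png

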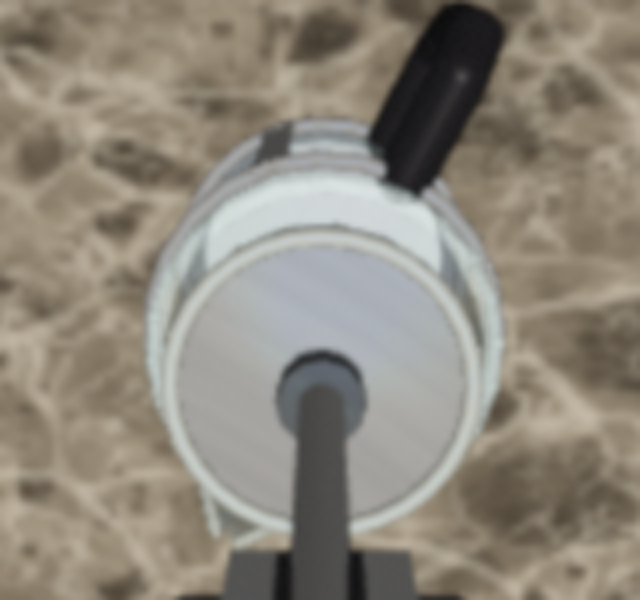

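>>> carry_out --linear '[[0.0008,0,0],[0.0008,0,0.008],[0.0008,0,0.016],[0.0008,0,0.024],[0.0008,0,0.03],[0.0008,0,0.03]]' --delta_rot '[[0,0,0],[0,0,0],[0,0,0],[0,0,0],[0,0,0],[0,0,0]]'

```text
clock: 16.9
eef_pos: [0.4218, 0.0806, 0.1919]
tool_rot: [-3.142, -0.001, -3.141]
force: [0.1, -0.1, -1.1]
grip_width: 0.0061
```

```bash
python3 - <<'E'
from h import *
im,c=shot("wrist","q.png");s=env.sense();print(s["eef_pos"],s["force"],s["torque"])
z=cv2.resize(im[110:260,195:355],None,fx=4,fy=4,interpolation=cv2.INTER_CUBIC);cv2.imwrite("pics/q_r.png",z)
a=env.capture("side");cv2.imwrite("pics/q_s.png",cv2.resize(a[165:275,155:285],None,fx=5,fy=5,interpolation=cv2.INTER_CUBIC))
E
```

```text
[0.42197021 0.08058855 0.19221626] [ 0.27753723  0.01309408 -2.43439775] [-0.00247933 -0.02980903 -0.03569799]
```

View pics/q_r.png

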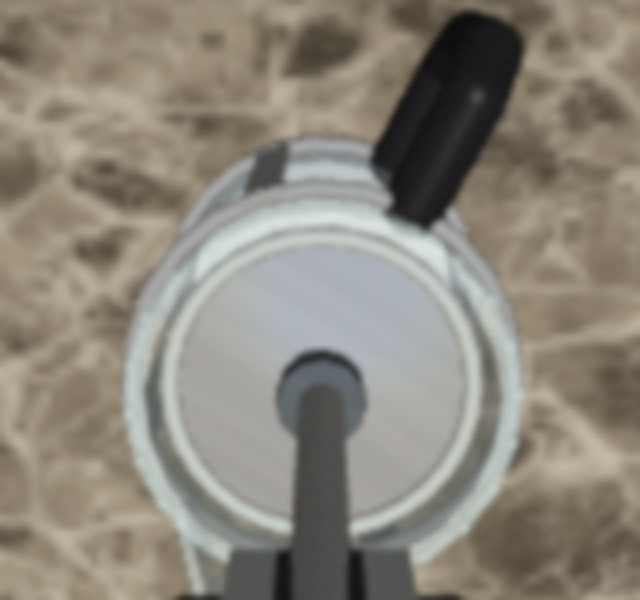

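View pics/q_s.png

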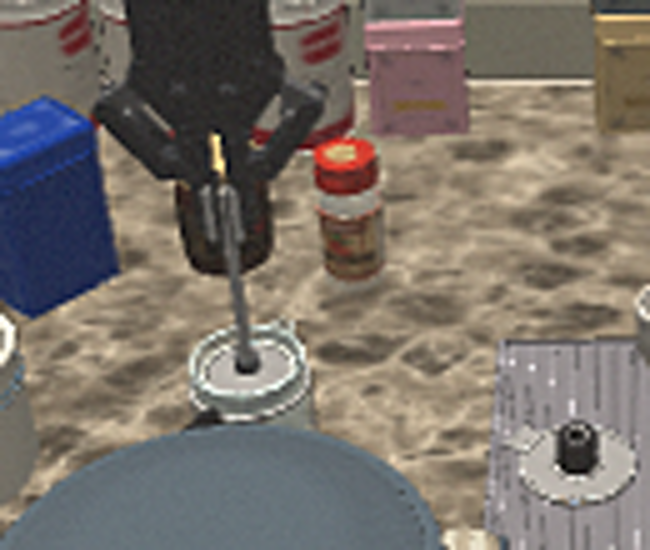

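>>> carry_out --linear '[[0,0,0.015],[0,0,0.032],[0,0,0.05],[0,0,0.065],[0,0,0.073],[0,0,0.077],[0,0,0.0785],[0,0,0.0785]]' --delta_rot '[[0,0,0],[0,0,0],[0,0,0],[0,0,0],[0,0,0],[0,0,0],[0,0,0],[0,0,0]]'

```text
clock: 18.0
eef_pos: [0.4222, 0.0806, 0.1142]
tool_rot: [3.142, 0.001, -3.141]
force: [0.1, -0.1, -0.9]
grip_width: 0.0062
```

>>> carry_out --linear '[[0,0,0.001],[0,0,0.002],[0,0,0.002]]' --delta_rot '[[0,0,0],[0,0,0],[0,0,0]]'

```text
clock: 18.38
eef_pos: [0.4229, 0.0807, 0.1131]
tool_rot: [3.141, 0.002, -3.141]
force: [-5.6, -0.5, 30.7]
grip_width: 0.0055
```

```bash
python3 - <<'E'
from h import *
im,c=shot("wrist","r.png");s=env.sense();print(s["eef_pos"],s["force"],s["torque"])
z=cv2.resize(im[50:330,115:435],None,fx=2.1,fy=2.1,interpolation=cv2.INTER_CUBIC);cv2.imwrite("pics/r_r.png",z)
E
```

```text
[0.42285849 0.08069313 0.11311385] [-5.39508528  0.19873775 29.86274802] [ 0.06149077  0.8329599  -0.00565188]
```

View pics/r_r.png

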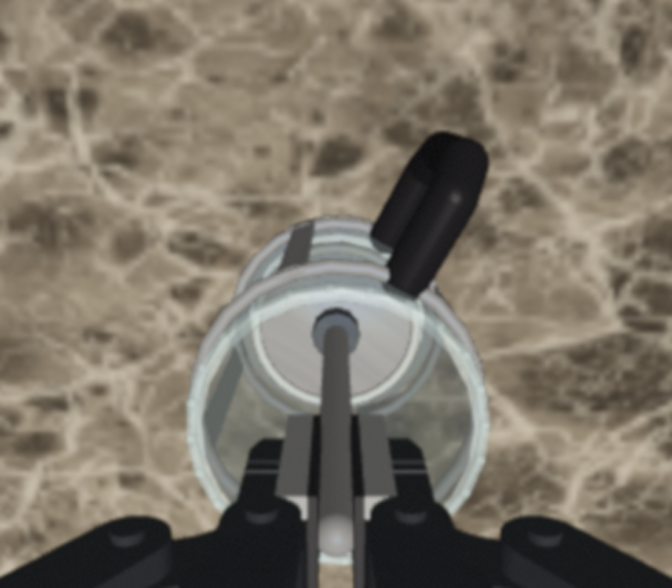

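>>> carry_out --linear '[[0,0,-0.001],[0,0,-0.0015],[0,0,-0.0015]]' --delta_rot '[[0,0,0],[0,0,0],[0,0,0]]' --grip 50

```text
clock: 18.8
eef_pos: [0.4221, 0.0806, 0.1134]
tool_rot: [3.142, 0.0, -3.141]
force: [-0.2, -0.0, 0.6]
grip_width: 0.0425
```

>>> carry_out --linear '[[0,0,-0.02],[0,0,-0.06],[0,0,-0.11],[0,0,-0.15],[0,0,-0.15]]' --delta_rot '[[0,0,0],[0,0,0],[0,0,0],[0,0,0],[0,0,0]]' --grip 100

```text
clock: 19.42
eef_pos: [0.4234, 0.0807, 0.2659]
tool_rot: [3.141, 0.005, -3.141]
force: [0.1, 0.1, -0.5]
grip_width: 0.0854
```

```bash
python3 - <<'E'
from h import *
im,c=shot("wrist","s.png");s=env.sense();print(s["eef_pos"],s["force"],s["torque"])
z=cv2.resize(im[90:260,185:365],None,fx=4,fy=3.5,interpolation=cv2.INTER_CUBIC) if 0 else cv2.resize(im[90:240,195:355],None,fx=4,fy=4,interpolation=cv2.INTER_CUBIC);cv2.imwrite("pics/s_r.png",z)
move([.4278,-.1183,.14],yaw=np.pi)
E
```

```text
[0.42252162 0.08059886 0.26420895] [-0.21573773  0.87930585 -0.70845072] [0.04309559 0.01087526 0.01584404]
cur [0.4225 0.0806 0.2642] rot [ 3.141e+00  2.000e-03 -3.141e+00] grip 0.0857 t 19.48 F [-0.2  0.9 -0.7] q [ 0.05  0.17  1.74  0.    1.23 -1.52]
LIN [-0.0049 -0.1989  0.1242] ROT [0.0001 0.0023 0.0002] rows 4.0
```

View pics/s_r.png

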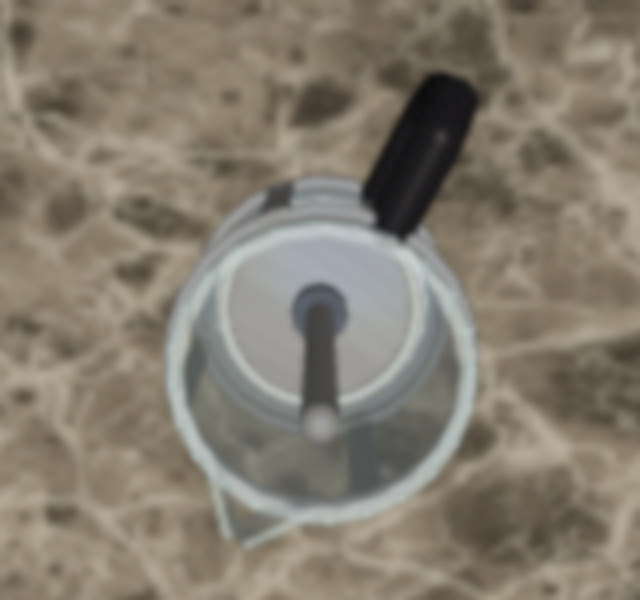

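```bash
python3 - <<'E'
from h import *
c=Cam("wrist",np.load("pics/s.png.npy")[0])
P=c.at((275.6,183),.105);S=c.at((255,225.8),.1);print("rim",P,"spout",S,np.linalg.norm(S-P),np.degrees(np.arctan2(*(S-P)[1::-1])))
print("rod",c.at((275.3,196),.151),"disc",c.at((195+320/4,90+310/4),.020))
h=c.at((306,111.5),.09);print("handle",h,np.linalg.norm((h-P)[:2]),np.degrees(np.arctan2(*(P-h)[1::-1])))
E
```

```text
rim [0.4223548  0.08067764 0.105     ] spout [0.46432823 0.06146256 0.1       ] 0.046432627346929246 -24.597900527732328
rod [0.42230584 0.08028285 0.151     ] disc [0.42344151 0.08031261 0.02      ]
handle [0.36127594 0.10750509 0.09      ] 0.0667108574150618 -23.712352162168948
```

>>> carry_out --linear '[[-0.001,-0.05,0],[-0.003,-0.11,0.03],[-0.004,-0.165,0.08],[-0.005,-0.19,0.13],[-0.005,-0.199,0.16],[-0.005,-0.199,0.164],[-0.005,-0.199,0.164]]' --delta_rot '[[0,0,0],[0,0,0],[0,0,0],[0,0,0],[0,0,0],[0,0,0],[0,0,0]]'

```text
clock: 20.35
eef_pos: [0.4269, -0.1178, 0.0996]
tool_rot: [3.141, -0.001, -3.141]
force: [0.1, 0.4, 0.2]
grip_width: 0.0854
```

```bash
python3 - <<'E'
from h import *
im,c=shot("wrist","t.png");s=env.sense();print(s["eef_pos"],s["force"])
cv2.imwrite("pics/t_r.png",cv2.resize(im[80:280,165:385],None,fx=3,fy=3,interpolation=cv2.INTER_CUBIC))
a=env.capture("side");cv2.imwrite("pics/t_s.png",cv2.resize(a[185:285,225:345],None,fx=5,fy=5,interpolation=cv2.INTER_CUBIC))
E
```

```text
[ 0.4273159  -0.11786094  0.10020865] [ 0.6984226  -0.19991885  0.56259724]
```

View pics/t_r.png

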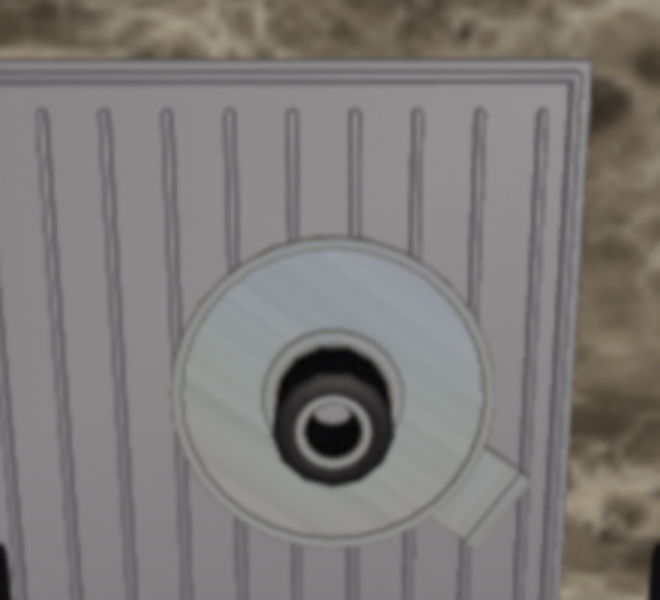

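View pics/t_s.png

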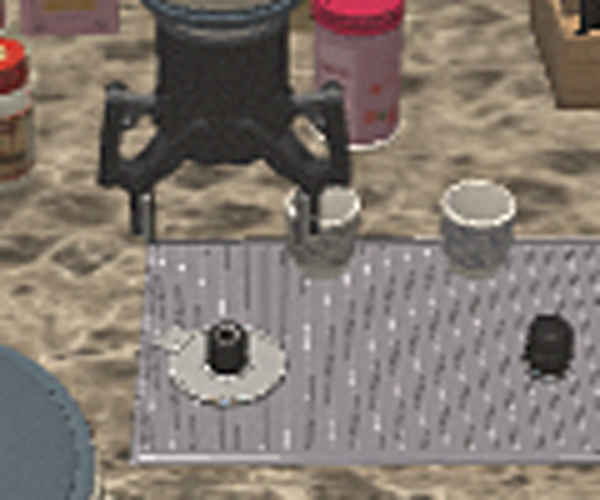

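```bash
python3 - <<'E'
from h import *
c=Cam("wrist",np.load("pics/t.png.npy")[0])
b=c.at((276,223.3),.041);p=c.at((275.8,210),.017);t=c.at((331.5,250.8),.017)
print(b,p,np.linalg.norm(t-p),np.degrees(np.arctan2(*(t-p)[1::-1])))
S=Cam("side")
for z in (.10,.11,.12,.13,.14): print(z,S.proj([.416,-.118+.043,z]),S.proj([.416,-.118-.043,z]))
move([.4278,-.1180,.016],yaw=np.pi)
E
```

```text
[ 0.42800415 -0.11792855  0.041     ] [ 0.426625   -0.11794845  0.017     ] 0.04904373542466587 52.61537830775224
0.1 [255.46097088 239.38490429] [284.04856605 239.3879704 ]
0.11 [255.34800991 236.78692799] [284.07360055 236.79062139]
0.12 [255.23395306 234.16374751] [284.09887786 234.16808027]
0.13 [255.11878429 231.51499429] [284.12440153 231.51997872]
0.14 [255.00248728 228.84029255] [284.15017519 228.84594124]
cur [ 0.4276 -0.1179  0.1005] rot [-3.141e+00  1.000e-03 -3.140e+00] grip 0.0857 t 20.45 F [ 0.2  0.2 -0.3] q [-0.4   0.44  1.92  0.    0.78 -1.98]
LIN [-0.0001 -0.      0.0845] ROT [-0.0005  0.0014  0.0011] rows 2.0
```

>>> carry_out --linear '[[0,0,0.02],[0,0,0.05],[0,0,0.075],[0,0,0.086],[0,0,0.088],[0,0,0.088]]' --delta_rot '[[0,0,0],[0,0,0],[0,0,0],[0,0,0],[0,0,0],[0,0,0]]'

```text
clock: 21.2
eef_pos: [0.4275, -0.1185, 0.0121]
tool_rot: [-3.141, 0.001, -3.141]
force: [0.2, -0.3, -0.6]
grip_width: 0.0856
```

>>> carry_out --linear '[[0,0,0],[0,0,0],[0,0,0]]' --delta_rot '[[0,0,0],[0,0,0],[0,0,0]]' --grip 45

```text
clock: 21.58
eef_pos: [0.4272, -0.1185, 0.0116]
tool_rot: [-3.141, 0.0, -3.141]
force: [-0.0, -0.5, -0.1]
grip_width: 0.0384
```

```bash
python3 - <<'E'
from h import *
im,c=shot("wrist","u.png");s=env.sense();print(s["eef_pos"],s["force"])
a=env.capture("side");cv2.imwrite("pics/u_s.png",cv2.resize(a[205:285,225:325],None,fx=6,fy=6,interpolation=cv2.INTER_CUBIC))
E
```

```text
[ 0.42715799 -0.11847064  0.01152444] [-0.43595313 -0.46008361  0.24860494]
```

View pics/u.png

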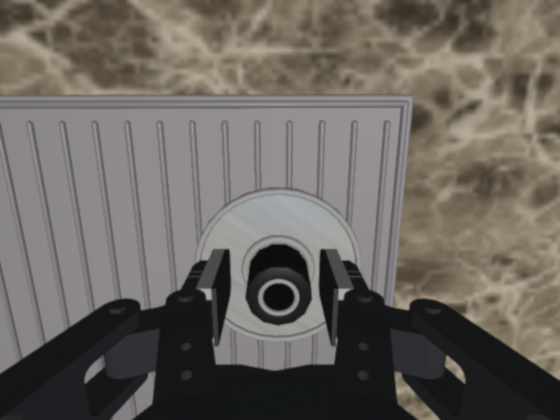

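View pics/u_s.png

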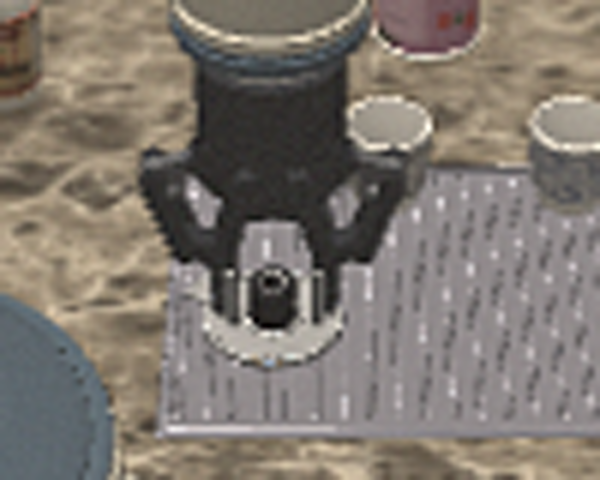

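>>> carry_out --linear '[[0,0,0],[0,0,0],[0,0,0],[0,0,0]]' --delta_rot '[[0,0,0],[0,0,0],[0,0,0],[0,0,0]]' --grip 0

```text
clock: 22.18
eef_pos: [0.4271, -0.1184, 0.0116]
tool_rot: [-3.142, 0.0, -3.141]
force: [-0.8, 1.5, 10.1]
grip_width: 0.0246
```

```bash
python3 - <<'E'
from h import *
im,c=shot("wrist","v.png");s=env.sense();print(s["eef_pos"],s["tool_rot"],s["force"],s["grip_width"])
move([.4223,.0804,.20],yaw=np.radians(180-24.3-52.8))
E
```

```text
[ 0.4270904  -0.11844012  0.01161907] [-3.14150353e+00  1.96751439e-04 -3.14142898e+00] [-1.39602024  0.29017192  9.44069468] 0.024010297013810633
cur [ 0.4271 -0.1184  0.0116] rot [-3.142  0.    -3.141] grip 0.024 t 22.23 F [-1.4  0.3  9.4] q [-0.41  0.62  1.99 -0.    0.53 -1.98]
LIN [ 0.0047  0.1988 -0.1884] ROT [1.0000e-04 2.0000e-04 1.3458e+00] rows 5.0
```

View pics/v.png

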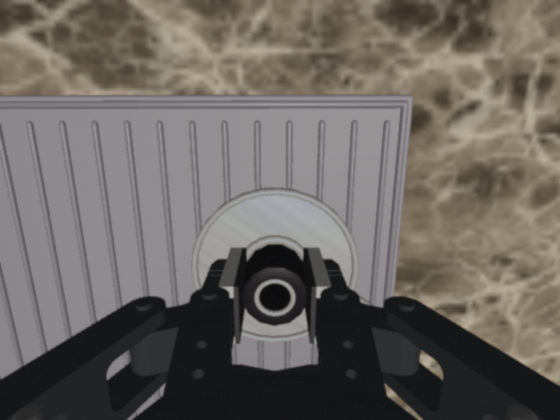

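>>> carry_out --linear '[[0,0,-0.02],[0,0,-0.06],[0,0,-0.11],[0,0,-0.155],[0,0.015,-0.176],[0.001,0.045,-0.176],[0.002,0.085,-0.176],[0.003,0.125,-0.176],[0.004,0.16,-0.176],[0.0045,0.185,-0.176],[0.0047,0.197,-0.176],[0.0047,0.199,-0.176],[0.0047,0.199,-0.176],[0.0047,0.199,-0.176]]' --delta_rot '[[0,0,0],[0,0,0],[0,0,0.05],[0,0,0.2],[0,0,0.37],[0,0,0.54],[0,0,0.71],[0,0,0.88],[0,0,1.05],[0,0,1.2],[0,0,1.3],[0,0,1.345],[0,0,1.345],[0,0,1.345]]'

```text
clock: 23.98
eef_pos: [0.4222, 0.0804, 0.1873]
tool_rot: [-3.141, -0.0, 1.798]
force: [-0.0, -0.3, -2.7]
grip_width: 0.0241
```

```bash
python3 - <<'E'
from h import *
im,c=shot("wrist","w.png");s=env.sense();print(s["eef_pos"],np.degrees(s["tool_rot"]),s["force"],s["grip_width"])
a=env.capture("side");cv2.imwrite("pics/w_s.png",cv2.resize(a[165:275,155:285],None,fx=5,fy=5,interpolation=cv2.INTER_CUBIC))
E
```

```text
[0.42226094 0.08037446 0.1873378 ] [-1.79989299e+02 -7.91199756e-06  1.02987609e+02] [-0.08233671  0.62719031 -0.93976664] 0.024162693642328894
```

View pics/w.png

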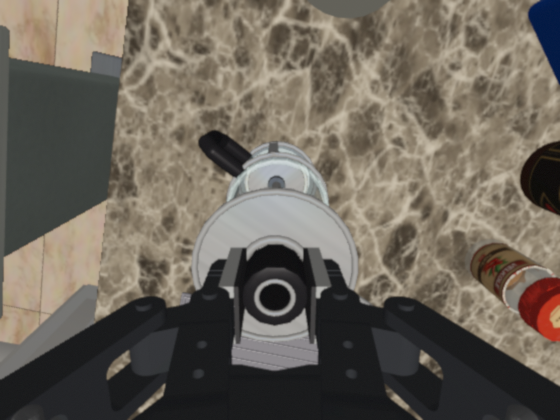

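View pics/w_s.png

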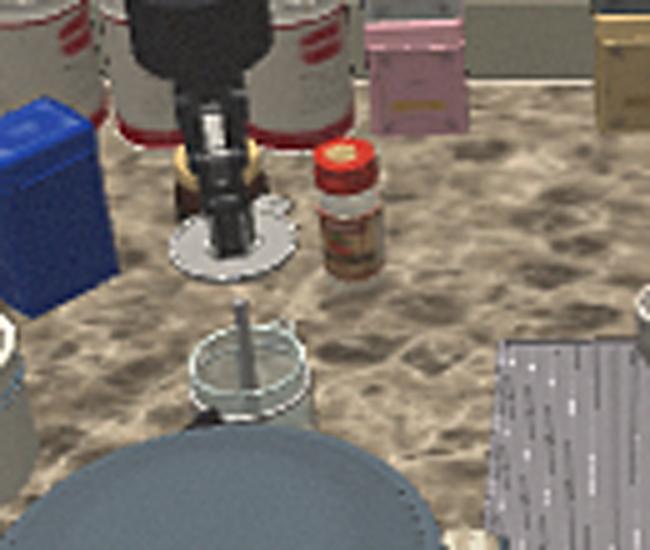

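```bash
python3 - <<'E'
from h import *
S=Cam("side")
for X in ([.4223,.0804,.193],[.4223,.0803,.151],[.4223,.0803,.105]): print(S.proj(X))
c=Cam("wrist",np.load("pics/w.png.npy")[0]);v=Cam("wrist",np.load("pics/v.png.npy")[0])
print(c.at((275,295.5),.041+.1757),v.at((274.5,296),.041))
print(c.at(((194+357)/2,(190+340)/2),.017+.1757))
E
```

```text
[200.61822824 212.93012633]
[202.26401066 224.5617564 ]
[203.95407494 236.76341981]
[0.42238147 0.07977339 0.2167    ] [ 0.42793534 -0.11861797  0.041     ]
[0.42239829 0.08079375 0.1927    ]
```

>>> carry_out --linear '[[0,0,0.01],[0,0,0.022],[0,0,0.034],[0,0,0.046],[0,0,0.055],[0,0,0.055]]' --delta_rot '[[0,0,0],[0,0,0],[0,0,0],[0,0,0],[0,0,0],[0,0,0]]'

```text
clock: 24.82
eef_pos: [0.422, 0.0806, 0.1317]
tool_rot: [-3.14, -0.0, 1.797]
force: [0.9, 0.2, -0.8]
grip_width: 0.024
```

```bash
python3 - <<'E'
from h import *
im,c=shot("wrist","x.png");s=env.sense();print(s["eef_pos"],s["force"],s["torque"])
a=env.capture("side");cv2.imwrite("pics/x_s.png",cv2.resize(a[165:275,155:285],None,fx=5,fy=5,interpolation=cv2.INTER_CUBIC))
cv2.imwrite("pics/x_r.png",cv2.resize(im[120:350,165:385],None,fx=2.6,fy=2.6,interpolation=cv2.INTER_CUBIC))
E
```

```text
[0.4222681  0.08059367 0.1321802 ] [ 0.43278722 -0.39156169 -0.94781794] [ 0.01958668  0.01136271 -0.02500718]
```

View pics/x_r.png

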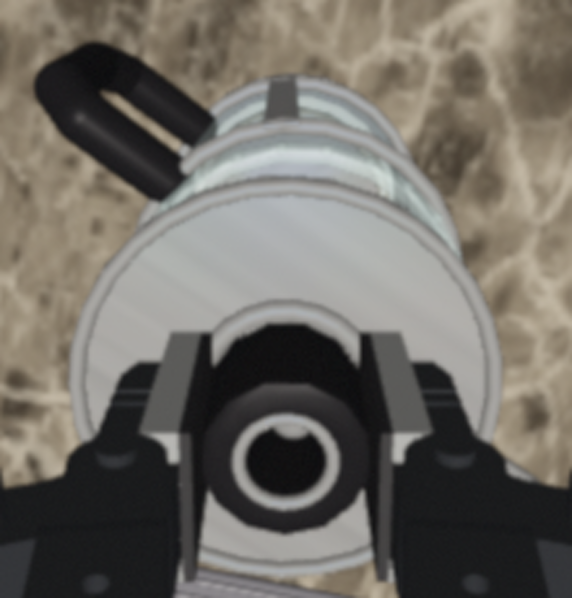

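View pics/x_s.png

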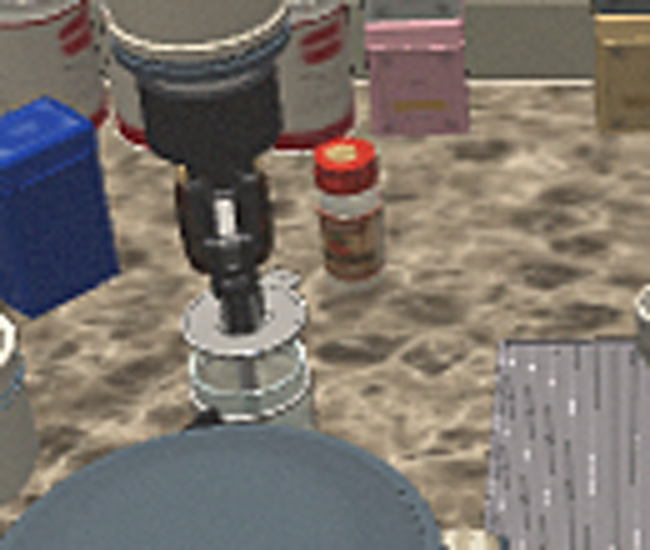

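>>> carry_out --linear '[[0,0,0.008],[0,0,0.016],[0,0,0.022],[0,0,0.026],[0,0,0.028],[0,0,0.028]]' --delta_rot '[[0,0,0],[0,0,0],[0,0,0],[0,0,0],[0,0,0],[0,0,0]]'

```text
clock: 25.68
eef_pos: [0.4223, 0.0806, 0.1043]
tool_rot: [-3.141, -0.0, 1.797]
force: [-0.0, 0.2, -0.9]
grip_width: 0.0242
```

>>> carry_out --linear '[[0,0,0.001],[0,0,0.002],[0,0,0.002]]' --delta_rot '[[0,0,0],[0,0,0],[0,0,0]]'

```text
clock: 26.05
eef_pos: [0.4226, 0.0806, 0.1035]
tool_rot: [3.14, 0.0, 1.797]
force: [-6.7, -1.1, 32.0]
grip_width: 0.0241
```

```bash
python3 - <<'E'
from h import *
im,c=shot("wrist","y.png");s=env.sense();print(s["eef_pos"],s["force"],s["torque"])
a=env.capture("side");cv2.imwrite("pics/y_s.png",cv2.resize(a[165:275,155:285],None,fx=5,fy=5,interpolation=cv2.INTER_CUBIC))
cv2.imwrite("pics/y_r.png",cv2.resize(im[120:350,165:385],None,fx=2.6,fy=2.6,interpolation=cv2.INTER_CUBIC))
E
```

```text
[0.4226093  0.08058377 0.10350689] [-7.61852716 -0.52645754 31.16988753] [-0.14524593  1.14172235 -0.0152752 ]
```

View pics/y_r.png

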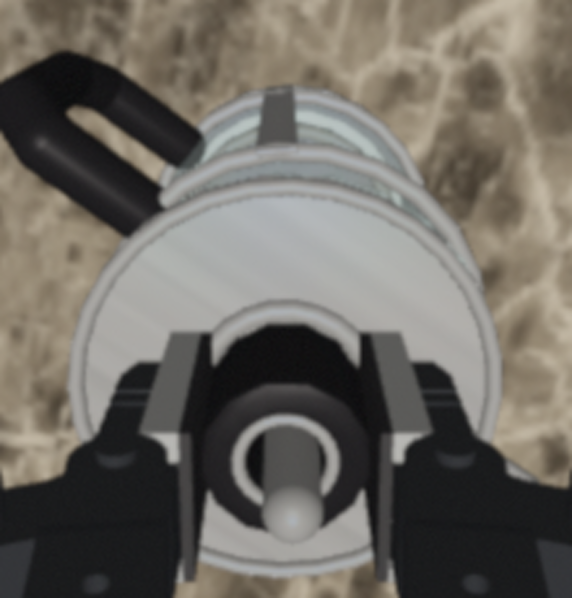

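View pics/y_s.png

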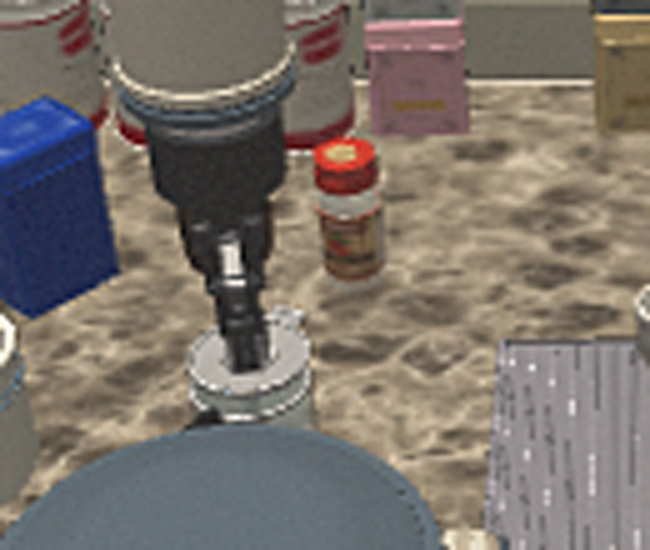

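>>> carry_out --linear '[[0,0,-0.001],[0,0,-0.001],[0,0,-0.001],[0,0,-0.001]]' --delta_rot '[[0,0,0],[0,0,0],[0,0,0],[0,0,0]]' --grip 60

```text
clock: 26.65
eef_pos: [0.4223, 0.0806, 0.1033]
tool_rot: [-3.141, -0.0, 1.797]
force: [0.4, -0.6, 0.3]
grip_width: 0.0512
```

>>> carry_out --linear '[[0,0,-0.02],[0,0,-0.06],[0,0,-0.11],[0,0,-0.15],[0,0,-0.16],[0,0,-0.16]]' --delta_rot '[[0,0,0],[0,0,0],[0,0,0],[0,0,0],[0,0,0],[0,0,0]]' --grip 100

```text
clock: 27.4
eef_pos: [0.4224, 0.0806, 0.2633]
tool_rot: [3.141, 0.0, 1.797]
force: [-0.2, 0.3, -1.3]
grip_width: 0.0853
```

```bash
python3 - <<'E'
from h import *
im,c=shot("wrist","z.png");s=env.sense();print(s["eef_pos"],s["force"],s["clock"])
cv2.imwrite("pics/z_r.png",cv2.resize(im[100:260,195:355],None,fx=3.7,fy=3.7,interpolation=cv2.INTER_CUBIC))
a=env.capture("side");cv2.imwrite("pics/z_s.png",cv2.resize(a[185:265,155:255],None,fx=6,fy=6,interpolation=cv2.INTER_CUBIC))
E
```

```text
[0.42195352 0.08055959 0.26257874] [ 1.13290028  0.06084058 -0.26923871] 27.45
```

View pics/z_r.png

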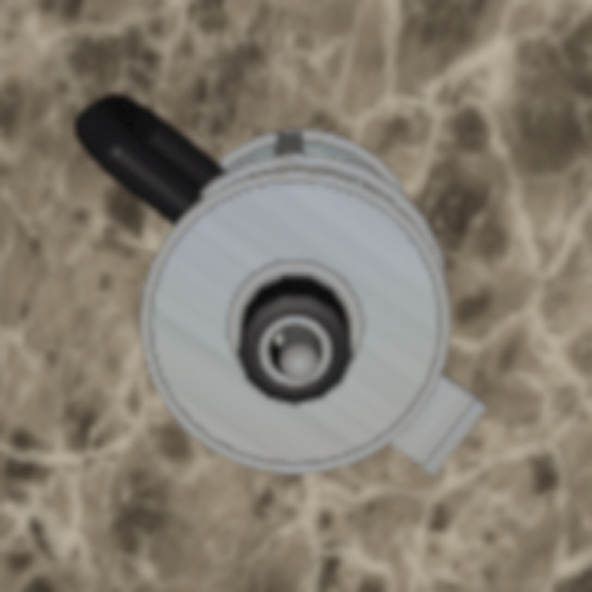

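View pics/z_s.png

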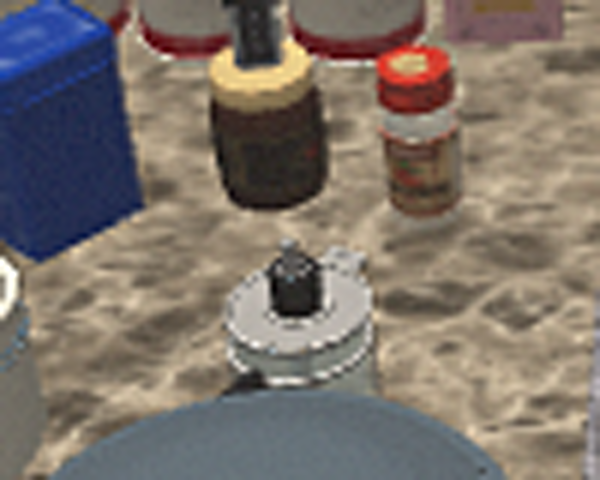

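```bash
python3 - <<'E'
from h import *
c=Cam("wrist",np.load("pics/z.png.npy")[0])
p=c.at((274.7,185.7),.109);t=c.at((319.3,218.9),.109)
print("lid",p,np.linalg.norm(t-p),np.degrees(np.arctan2(*(t-p)[1::-1])),"boss",c.at((195+295/3.7,100+350/3.7),.133),"rod",c.at((275.5,196.8),.151))
h=c.at((195+110/3.7,100+115/3.7),.09);print("handle az+180",np.degrees(np.arctan2(*(p-h)[1::-1])))
for n,uv in (("m",None),):pass
move([.434,-.3175,.12],yaw=np.pi)
E
```

```text
lid [0.42244067 0.08051851 0.109     ] 0.050138957250410406 -24.397749865724144 boss [0.42287773 0.07860383 0.133     ] rod [0.42280022 0.08145431 0.151     ]
handle az+180 -32.74675278868832
cur [0.4217 0.0805 0.2622] rot [-3.14  -0.     1.797] grip 0.0854 t 27.5 F [ 0.4 -0.7 -0.3] q [ 0.05  0.18  1.74 -0.    1.23 -0.18]
LIN [-0.3907 -0.0769  0.1422] ROT [-0.0014 -0.0016 -1.3448] rows 7.0
```

>>> carry_out --linear '[[-0.03,-0.006,0],[-0.08,-0.016,0],[-0.135,-0.027,0],[-0.19,-0.037,0],[-0.245,-0.048,0],[-0.3,-0.059,0.03],[-0.35,-0.069,0.08],[-0.38,-0.075,0.13],[-0.391,-0.077,0.16],[-0.391,-0.077,0.162],[-0.391,-0.077,0.162]]' --delta_rot '[[0,0,-0.12],[0,0,-0.28],[0,0,-0.44],[0,0,-0.6],[0,0,-0.76],[0,0,-0.92],[0,0,-1.08],[0,0,-1.23],[0,0,-1.32],[0,0,-1.345],[0,0,-1.345]]'

```text
clock: 28.88
eef_pos: [0.4345, -0.317, 0.1009]
tool_rot: [3.14, -0.001, 3.141]
force: [0.5, -0.6, 0.6]
grip_width: 0.0856
```

```bash
python3 - <<'E'
from h import *
im,c=shot("wrist","aa.png");s=env.sense();print(s["eef_pos"],s["tool_rot"],s["clock"])
cv2.imwrite("pics/aa_r.png",cv2.resize(im[150:280,205:345],None,fx=4.2,fy=4.2,interpolation=cv2.INTER_CUBIC))
E
```

```text
[ 0.43497733 -0.31714513  0.10177053] [ 3.14140729e+00 -6.27653168e-05  3.14106608e+00] 28.925
```

View pics/aa_r.png

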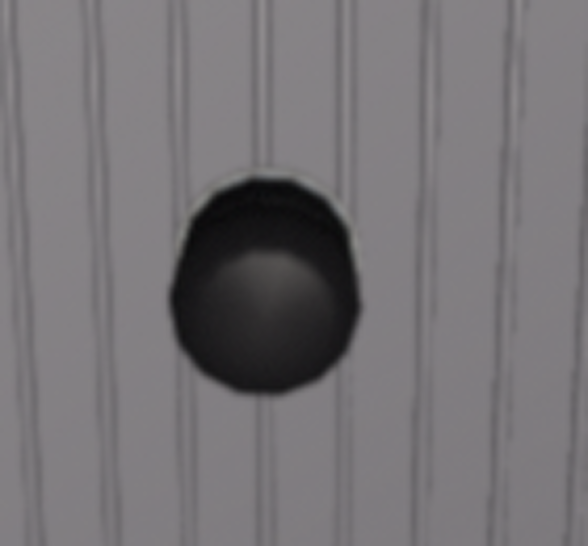

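View pics/aa.png

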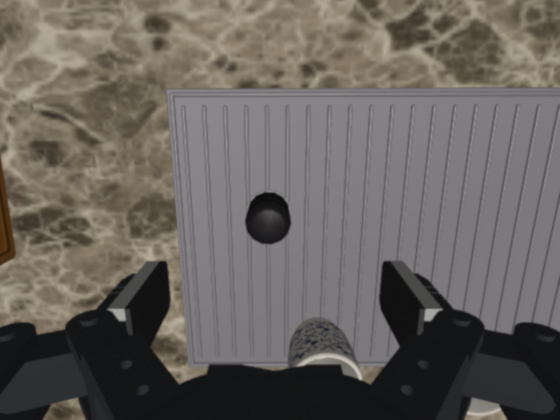

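```bash
python3 - <<'E'
from h import *
c=Cam("wrist",np.load("pics/aa.png.npy")[0])
for z in (.026,.03,.036): print(c.at((268.1,221.4),z))
print(c.at((268.1,209.6),.006))
X=[.436,-.3198]
im=cv2.imread("pics/aa.png");z=cv2.resize(im[150:280,205:345],None,fx=4.2,fy=4.2,interpolation=cv2.INTER_CUBIC)
circ(z,c,(.436,-.3198),.015,.005,(0,0,255),4.2,(205,150));circ(z,c,(.436,-.3198),.015,.030,(0,255,0),4.2,(205,150))
cv2.imwrite("pics/aa_o.png",z)
move([.436,-.3198,.008],yaw=np.pi)
E
```

```text
[ 0.43973435 -0.32219111  0.026     ]
[ 0.4384095  -0.32211999  0.03      ]
[ 0.43642223 -0.3220133   0.036     ]
[ 0.43751335 -0.32249055  0.006     ]
cur [ 0.435  -0.3171  0.1018] rot [ 3.141 -0.     3.141] grip 0.0855 t 28.93 F [-0.3 -0.2  1.4] q [-0.74  0.53  1.7   0.    0.91 -2.31]
LIN [-0.001  -0.0027  0.0938] ROT [ 0.0002 -0.0001 -0.0005] rows 2.0
```

View pics/aa_o.png

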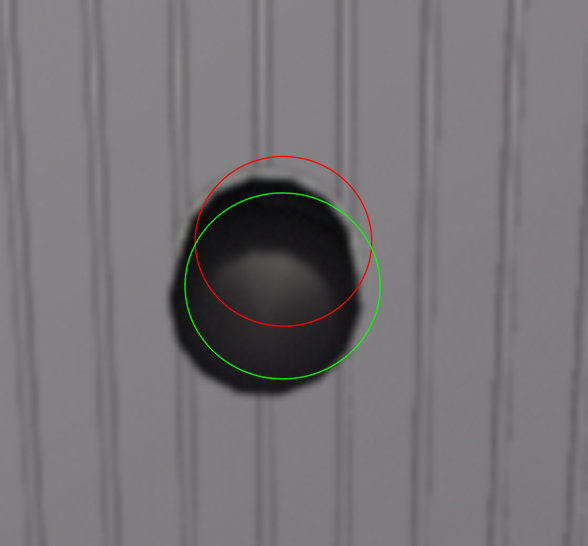

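>>> carry_out --linear '[[-0.003,-0.0053,0.02],[-0.003,-0.0053,0.055],[-0.003,-0.0053,0.08],[-0.003,-0.0053,0.09],[-0.003,-0.0053,0.0935],[-0.003,-0.0053,0.0935]]' --delta_rot '[[0,0,0],[0,0,0],[0,0,0],[0,0,0],[0,0,0],[0,0,0]]'

```text
clock: 29.68
eef_pos: [0.4384, -0.3232, 0.0088]
tool_rot: [-3.141, 0.001, -3.141]
force: [-0.4, -0.1, 0.2]
grip_width: 0.0852
```

>>> carry_out --linear '[[0,0,0],[0,0,0],[0,0,0]]' --delta_rot '[[0,0,0],[0,0,0],[0,0,0]]' --grip 48

```text
clock: 30.05
eef_pos: [0.438, -0.3231, 0.0081]
tool_rot: [-3.141, 0.0, -3.141]
force: [-0.1, -0.6, 0.3]
grip_width: 0.0412
```

```bash
python3 - <<'E'
from h import *
im,c=shot("wrist","ab.png");s=env.sense();print(s["eef_pos"],s["force"],s["grip_width"])
a=env.capture("side");cv2.imwrite("pics/ab_s.png",cv2.resize(a[205:285,285:385],None,fx=6,fy=6,interpolation=cv2.INTER_CUBIC))
E
```

```text
[ 0.43792762 -0.32308092  0.0080212 ] [-0.1189604   0.03684907 -0.01978533] 0.04109098220854201
```

View pics/ab.png

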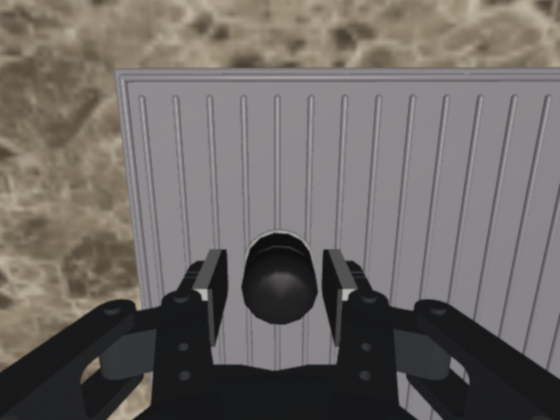

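View pics/ab_s.png

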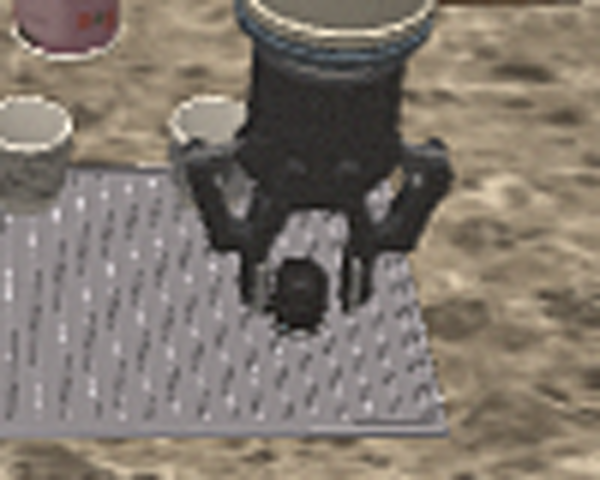

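>>> carry_out --linear '[[0,0,0],[0,0,0],[0,0,0],[0,0,0]]' --delta_rot '[[0,0,0],[0,0,0],[0,0,0],[0,0,0]]' --grip 0

```text
clock: 30.65
eef_pos: [0.4379, -0.3231, 0.0082]
tool_rot: [-3.141, 0.0, -3.141]
force: [-1.1, 0.5, 7.5]
grip_width: 0.0276
```

```bash
python3 - <<'E'
from h import *
im,c=shot("wrist","ac.png");s=env.sense();print(s["eef_pos"],s["force"],s["grip_width"])
T=pose(s)
z=cv2.resize(im[210:340,205:345],None,fx=4.2,fy=4.2,interpolation=cv2.INTER_CUBIC)
cv2.imwrite("pics/ac_r.png",z.copy())
for x,col in ((T[0,3],(0,0,255)),(T[0,3]+.002,(0,255,0))):
    circ(z,c,(x,T[1,3]),.015,.030,col,4.2,(205,210));circ(z,c,(x,T[1,3]),.015,.005,col,4.2,(205,210))
cv2.imwrite("pics/ac_o.png",z)
move([.4225,.0805,.165],yaw=np.pi)
E
```

```text
[ 0.43787933 -0.3230448   0.0081556 ] [-1.65478556  0.17243856  8.45062944] 0.027365400889809762
cur [ 0.4379 -0.323   0.0082] rot [-3.141  0.    -3.141] grip 0.0274 t 30.7 F [-1.7  0.2  8.5] q [-0.75  0.69  1.74 -0.    0.71 -2.32]
LIN [ 0.0153  0.4035 -0.1569] ROT [-0.0001  0.      0.0002] rows 7.0
```

View pics/ac_o.png

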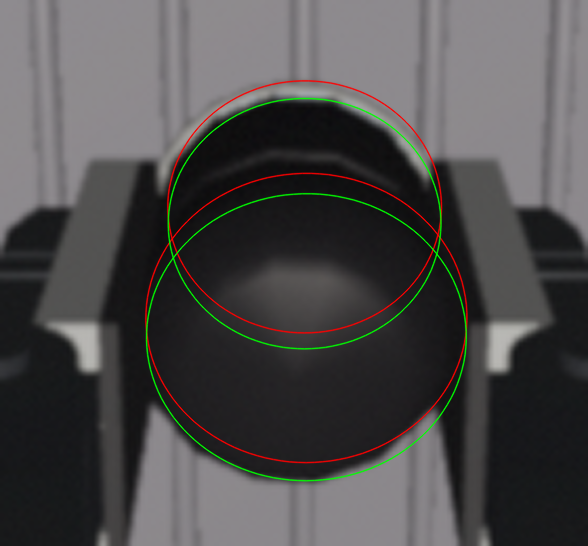

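View pics/ac_r.png

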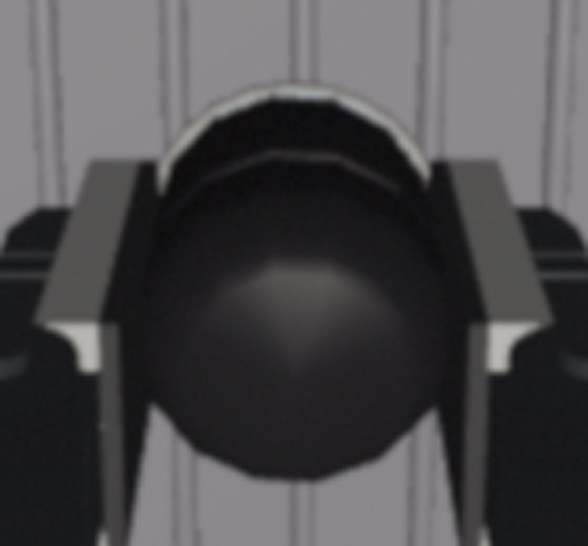

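>>> carry_out --linear '[[0,0,-0.02],[0,0,-0.06],[0,0,-0.11],[0.001,0.01,-0.15],[0.003,0.05,-0.168],[0.005,0.105,-0.168],[0.007,0.165,-0.168],[0.009,0.225,-0.168],[0.012,0.285,-0.168],[0.014,0.34,-0.168],[0.0155,0.38,-0.168],[0.0157,0.398,-0.168],[0.0157,0.4036,-0.168],[0.0157,0.4036,-0.168],[0.0157,0.4036,-0.168]]' --delta_rot '[[0,0,0],[0,0,0],[0,0,0],[0,0,0],[0,0,0],[0,0,0],[0,0,0],[0,0,0],[0,0,0],[0,0,0],[0,0,0],[0,0,0],[0,0,0],[0,0,0],[0,0,0]]'

```text
clock: 32.58
eef_pos: [0.4222, 0.0798, 0.1759]
tool_rot: [-3.141, -0.0, 3.141]
force: [0.3, -0.9, 0.3]
grip_width: 0.0276
```

```bash
python3 - <<'E'
from h import *
im,c=shot("wrist","ad.png");s=env.sense();print(s["eef_pos"],s["tool_rot"],s["force"],s["grip_width"],s["clock"])
cv2.imwrite("pics/ad_r.png",cv2.resize(im[130:340,165:385],None,fx=2.8,fy=2.8,interpolation=cv2.INTER_CUBIC))
a=env.capture("side");cv2.imwrite("pics/ad_s.png",cv2.resize(a[165:265,155:255],None,fx=6,fy=6,interpolation=cv2.INTER_CUBIC))
S=Cam("side")
for z in (.133,.151,.170,.207): print(z,S.proj([.4224,.0806,z]))
move([.4222,.0806,.165],yaw=np.pi)
E
```

```text
[0.42219525 0.07983051 0.17586556] [-3.14151990e+00 -7.84159237e-05  3.14069954e+00] [-0.22487535  0.01624327  0.19615692] 0.027716676414283346 32.625
0.133 [202.83874638 229.38068362]
0.151 [202.16761732 224.54128106]
0.17 [201.44622717 219.33945393]
0.207 [200.00174205 208.9235065 ]
cur [0.4222 0.0799 0.1759] rot [-3.142 -0.     3.141] grip 0.0277 t 32.67 F [ 0.1  0.  -0.4] q [ 0.05  0.29  1.87 -0.    0.98 -1.52]
LIN [-0.      0.0007  0.0109] ROT [-0.0001 -0.0001 -0.0009] rows 1.0
```

View pics/ad_r.png

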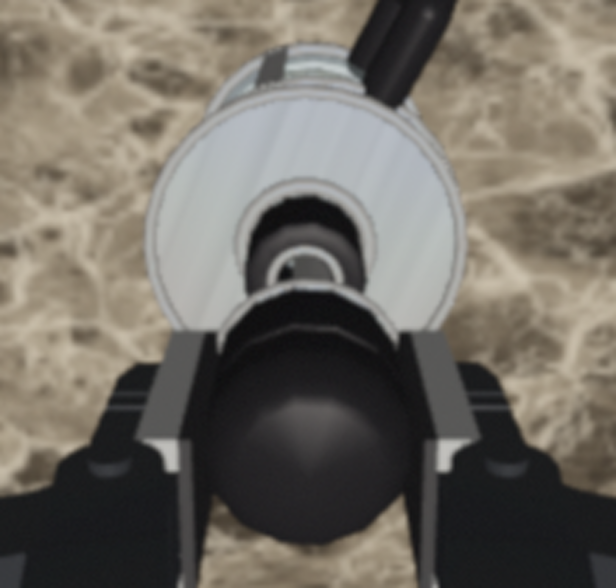

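View pics/ad_s.png

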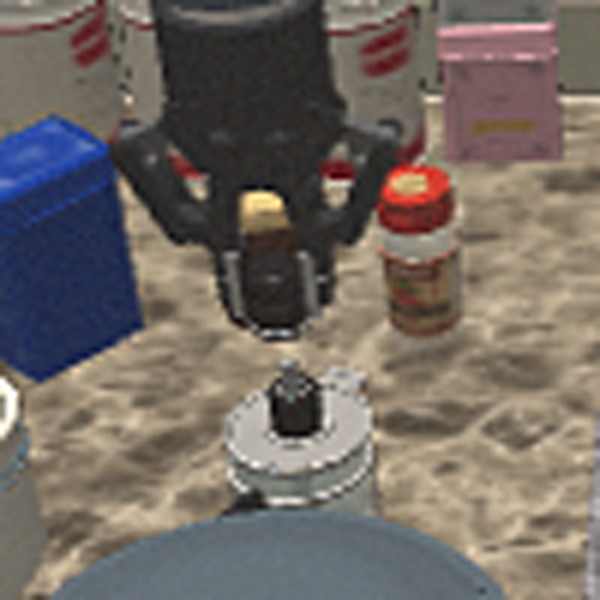

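```bash
python3 - <<'E'
from h import *
a=env.capture("side");cv2.imwrite("pics/ae_s.png",cv2.resize(a[195:245,180:225],None,fx=13,fy=12,interpolation=cv2.INTER_CUBIC))
E
```

```text
(no output)
```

View pics/ae_s.png

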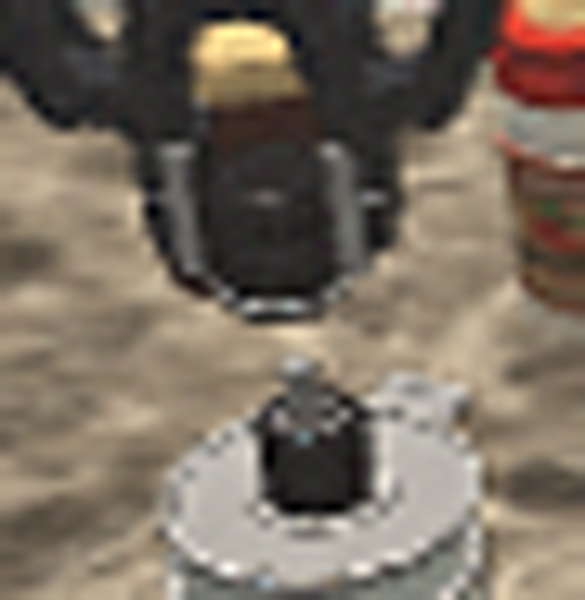

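>>> carry_out --linear '[[-0.0003,0.001,0.005],[-0.0003,0.001,0.012],[-0.0003,0.001,0.018],[-0.0003,0.001,0.022],[-0.0003,0.001,0.025],[-0.0003,0.001,0.027],[-0.0003,0.001,0.027]]' --delta_rot '[[0,0,0],[0,0,0],[0,0,0],[0,0,0],[0,0,0],[0,0,0],[0,0,0]]'

```text
clock: 33.6
eef_pos: [0.4224, 0.0816, 0.1488]
tool_rot: [-3.142, -0.0, -3.141]
force: [0.1, -0.4, -0.2]
grip_width: 0.0274
```

```bash
python3 - <<'E'
from h import *
im,c=shot("wrist","af.png");s=env.sense();print(s["eef_pos"],s["tool_rot"],s["force"],s["torque"],s["grip_width"],s["clock"])
cv2.imwrite("pics/af_r.png",cv2.resize(im[130:340,165:385],None,fx=2.8,fy=2.8,interpolation=cv2.INTER_CUBIC))
a=env.capture("side");cv2.imwrite("pics/af_s.png",cv2.resize(a[195:245,180:225],None,fx=13,fy=12,interpolation=cv2.INTER_CUBIC))
E
```

```text
[0.42246223 0.08158567 0.14892568] [-3.14158728e+00  6.75516437e-05 -3.14130611e+00] [-0.2165734  -0.77904094 -0.10882578] [-0.01767411  0.02288606 -0.01661269] 0.027606240049275182 33.65
```

View pics/af_r.png

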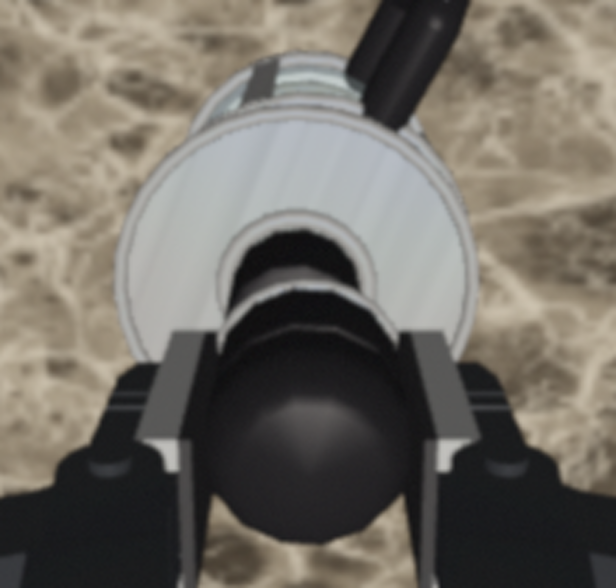

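View pics/af_s.png

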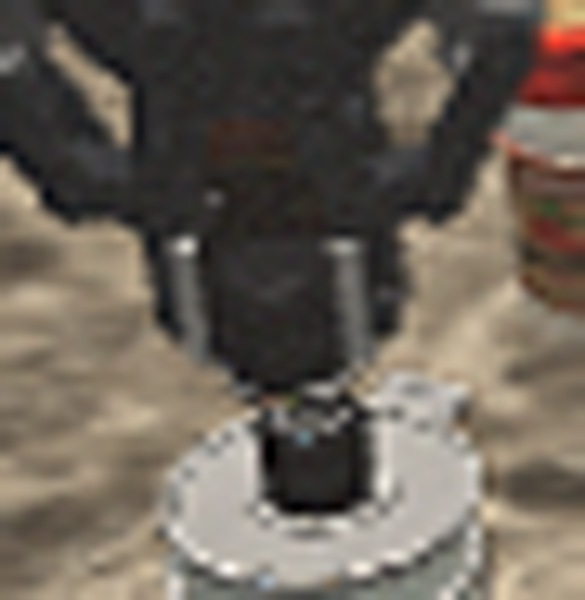

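>>> carry_out --linear '[[0,-0.0006,0],[0,-0.0006,0.004],[0,-0.0006,0.008],[0,-0.0006,0.011],[0,-0.0006,0.012],[0,-0.0006,0.012]]' --delta_rot '[[0,0,0],[0,0,0],[0,0,0],[0,0,0],[0,0,0],[0,0,0]]'

```text
clock: 34.45
eef_pos: [0.4224, 0.081, 0.1368]
tool_rot: [3.142, -0.0, -3.141]
force: [0.2, 0.2, -1.0]
grip_width: 0.0278
```

>>> carry_out --linear '[[0,0,0.001],[0,0,0.002],[0,0,0.0025],[0,0,0.0025]]' --delta_rot '[[0,0,0],[0,0,0],[0,0,0],[0,0,0]]'

```text
clock: 34.95
eef_pos: [0.423, 0.081, 0.1359]
tool_rot: [3.142, 0.002, -3.141]
force: [-10.5, -1.1, 43.1]
grip_width: 0.0277
```

```bash
python3 - <<'E'
from h import *
im,c=shot("wrist","ag.png");s=env.sense();print(s["eef_pos"],s["force"],s["torque"],s["clock"])
cv2.imwrite("pics/ag_r.png",cv2.resize(im[130:340,165:385],None,fx=2.8,fy=2.8,interpolation=cv2.INTER_CUBIC))
E
```

```text
[0.42298555 0.0809964  0.1359125 ] [-9.98876996 -0.65654718 44.10434399] [-0.18464666  1.5973788  -0.02480716] 35.0
```

View pics/ag_r.png

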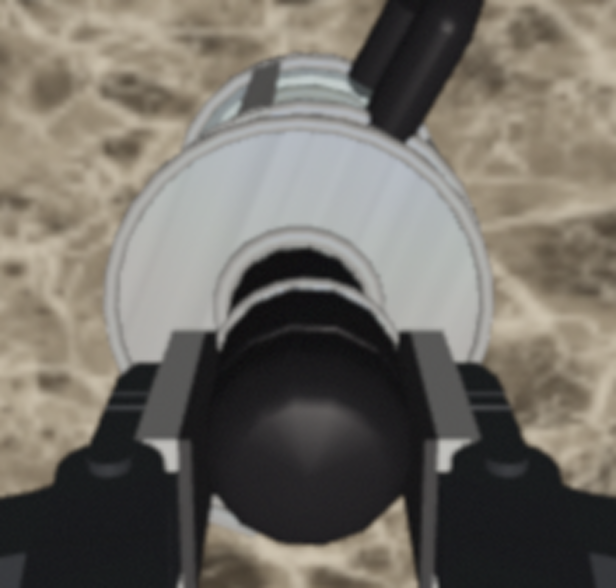

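>>> carry_out --linear '[[0,0,-0.0015],[0,0,-0.0015],[0,0,-0.0015],[0,0,-0.0015],[0,0,-0.0015]]' --delta_rot '[[0,0,0],[0,0,0],[0,0,0],[0,0,0],[0,0,0]]' --grip 70

```text
clock: 35.62
eef_pos: [0.4224, 0.081, 0.1358]
tool_rot: [-3.142, -0.0, -3.141]
force: [-0.5, -0.6, -1.5]
grip_width: 0.0598
```

>>> carry_out --linear '[[0,0,-0.02],[0,0,-0.06],[0,0,-0.11],[0,0,-0.15],[0,0,-0.16],[0,0,-0.16]]' --delta_rot '[[0,0,0],[0,0,0],[0,0,0],[0,0,0],[0,0,0],[0,0,0]]' --grip 100

```text
clock: 36.38
eef_pos: [0.4225, 0.081, 0.2958]
tool_rot: [3.142, 0.001, -3.141]
force: [0.9, 0.2, -0.5]
grip_width: 0.0852
```

```bash
python3 - <<'E'
from h import *
im,c=shot("wrist","ah.png");s=env.sense();print(s["eef_pos"],s["force"],s["clock"])
a=env.capture("side");cv2.imwrite("pics/ah_s.png",cv2.resize(a[170:285,115:365],None,fx=3.1,fy=3.1,interpolation=cv2.INTER_CUBIC))
cv2.imwrite("pics/ah_s2.png",cv2.resize(a[195:250,175:230],None,fx=10,fy=10,interpolation=cv2.INTER_CUBIC))
S=Cam("side")
for z in (.133,.170): print(z,S.proj([.4224,.0806,z]))
E
```

```text
[0.42203855 0.0809518  0.29504917] [-0.7323572   0.72495113 -0.55837195] 36.425
0.133 [202.83874638 229.38068362]
0.17 [201.44622717 219.33945393]
```

View pics/ah.png

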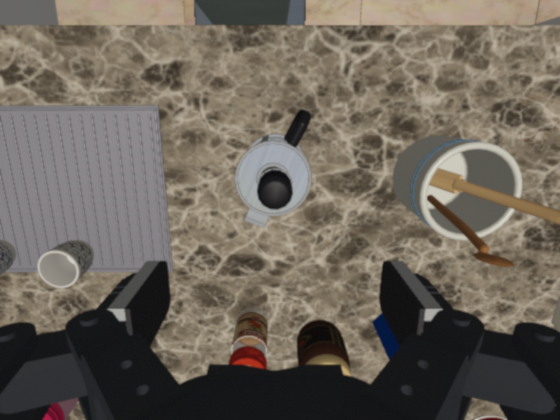

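View pics/ah_s.png

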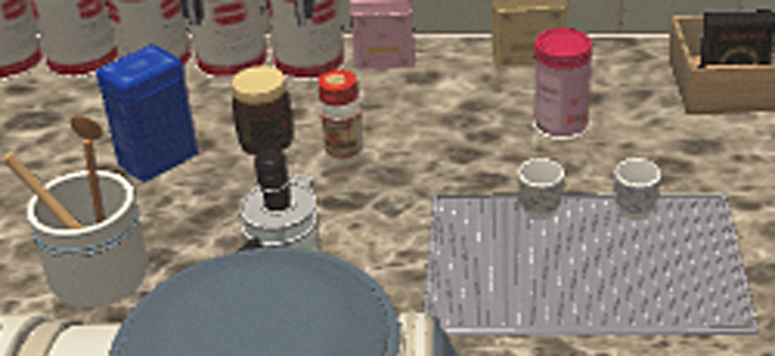

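View pics/ah_s2.png

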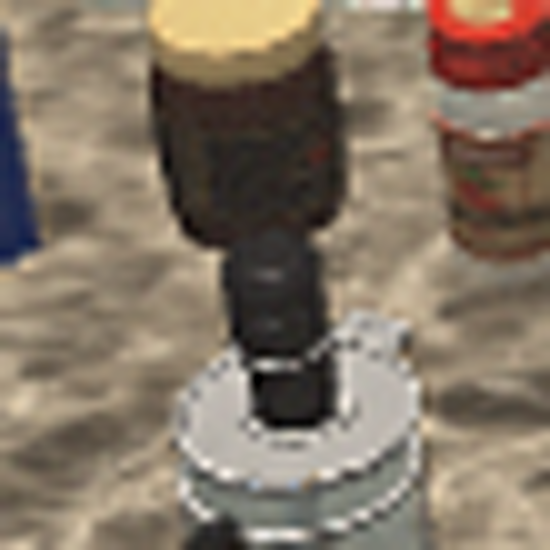

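```bash
python3 - <<'E'
from rig import env
print(env.sense()["clock"]); print(env.hand_in())
E
```

```text
36.475
the job is handed in; nothing more can be done
None
```

The coffee press is back together and the paddle is in the crock. I handed the job in at 36.5 s, with the gripper open and clear.

- **Paddle:** it is in the crock, clear of the spoon. It leans more than when I let go, I estimate about 40°, because it settled onto the rim. My first attempt to grip it closed above the handle, since the fingertips stand about 35 mm higher relative to the TCP than the description says. I corrected for that in every later grasp. Nothing was displaced.
- **Plunger:** it rests on the floor of the glass. The contact force rose to about 30 N at the expected height.
- **Lid:** the rod comes up through the hole, and the lid touched the rim within about 0.1 mm of the expected height. I measured the tab at -24.4° and the spout at about -24.3°. A rough reading from the handle in the same picture gave -33°. An earlier handle reading gave -23.7°, which agrees with the tab, so I trusted the tab and spout.
- **Knob:** I pushed it down until it met the boss, about 44 N through the knob, within 0.3 mm of the expected height. Before fitting, the side and wrist views disagreed by 1 to 3 mm on the rod's sideways position. It went on with no side force until it seated.

The last wrist and side pictures show the press and crock upright. The cups, jars and tins in view look undisturbed.

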